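Set the cork-depth stop collar to the gauge leaf

ROBOT

A 6-joint arm with a two-finger parallel gripper is mounted at the origin on a cart in front of the work surface, level with it; the furniture and walls round the work are solid. World frame = base frame: x ahead of the robot, y to its left, z up, the work surface at z = 0. Lengths are in m, angles in degrees, forces in N, time in s.
With the tool pointing down it reaches from about 0.4 to 0.925 m from the base axis. Payload 3.4 kg.
Tool frame: the origin (TCP) lies on the centre line of the jaws, within the pads' length; the fingertips stand 22 mm ahead of it and the grasp point (between the pads) lies 3 mm ahead of it; z points along the fingers, y is the direction in which the jaws open and shut (so a half turn about z gives the same grasp; the last joint's range is limited). The gripper opens to 85 mm and grips with 20 to 120 N. Pads are 22 mm wide; open, the fingers measure 114 mm over their backs; the gripper's body (76 mm by 85 mm) begins 54 mm behind the grasp point. The pads swing forward as they close: fully open they stand 13 mm farther back than shut.
Start: joints at [69.242, 17.578, 86.31, -0, 76.112, -4.211], TCP at [0.164, 0.551, 0.232] pointing down, gripper open.
Joint ranges: [-179.03, 179.03], [-60, 130.46], [8.19, 133.38], [-81.62, 261.62], [5.75, 156.47], [-153.77, 153.77]. Speed limits (degrees/s): [147.25, 147.25, 180, 180, 180, 180].

INTERFACE

Orientations are given as [roll, pitch, yaw] about the fixed x, y, z axes, in that order (R = Rz(yaw) Ry(pitch) Rx(roll)).
In Python, from cell import manip gives the robot as it stands.
- The arm moves only by the tool play_rows, never from a script. Its argument "moves" is a list of rows, each a list of 2 entries, a list of its own where there are three numbers: the shift along the tool's x, y, z in units of 25 mm (1.0 is 25 mm), then the turn about the tool's z in units of 5 degrees (1.0 is 5 degrees). A call has 1 to 10 rows; each row shifts and turns the pose as measured when the row begins, along the tool's axes as they then stand; what a row does not reach is not made up. A row lasts 1/12 s, in which the tool goes at most 41.7 mm and 7.16 degrees, less where a joint would pass 70% of its speed; a pose out of reach is approached as far as the arm can. A call is refused whole if a number of a shift passes 1 or a number of a turn 1, either way. A call with a gripper value outside its range is refused whole. "hand" is the opening, from -1 (shut) to 1 (fully open), set as the call begins (left out, the last holds). The fingers move at their own pace and stop on an object; the grip force is fixed at half the most. Time passes only in rows, so rows that do not move let the fingers close. It gives the time, the measured TCP pose, the force and the opening at its end, in the units of the state.
- manip.read_state(): the state, without advancing time (a new reading comes with each control period).
- manip.get_image(name): name is "scene" or "top" or "wrist"; returns the picture (384x512x3 uint8, red, green, blue); there is no depth.
- manip.get_calibration(name): a dict with "intrinsics" (3x3 intrinsics, pixels), "eye" and "rotation" of the camera in the world. Camera axes: x right, y down, z forward; pixel columns grow to the right and rows downward; lengths in m; the calibration is good to about 2 mm. A picture is of the moment at which its call begins: read the wrist's pose just before it. get_calibration takes no time and is no camera call; for the wrist camera it gives the pose at the moment of the call.
- manip.finish_job(): hands the job in, once; it reports no verdict.
The state is a dict: "clock": time; "joint_pos": joint angles; "dq": joint speeds; "tau": joint torques, N m; "ee_pos": TCP position; "tool_rot": TCP orientation; "wrist_force": force on the tool from outside, world axes, zero at the start; "ft_torque": the same for the moment, N m; "opening": finger opening in m.
Only numpy, scipy, OpenCV 4.12 (cv2) and the standard library are available. Lean on these libraries where they do the work, as an engineer would, in place of code of your own. Each camera call takes 0.05 s, during which the arm holds its last target.

TASK

Set the depth stop on the little corking stand: push the gauge arm by its red peg fully in, so that its brass fork sits round the threaded rod, then spin the knurled brass collar down the rod (clockwise from above) until it lightly nips the springy fork: pressing it down clearly, by about 2 mm, but never forcing it. Let go and leave it nipped, with the bottles and the tealight beside it undisturbed.

Things in the scene. Friction and masses are not known exactly. Their poses are not given: they have to be found in the camera images.
- corker: fixed corking stand, grey base plate 85 x 235 x 14 mm. Origin on the worktop under the axis of its upright threaded rod; y axis points along the plate from the rod to the gauge arm's pivot, 150 mm away; z up. Stands anywhere and turned.
- rod_end (a point): top end of the threaded steel rod, on its axis, 132 mm above the worktop; rod 13 mm thick, in a brass foot 60 mm wide, 50 mm high. Fast right-hand thread: the collar turned clockwise from above goes down 30 mm per whole turn (4.77 mm per rad), without play, and stays where it is left. A hand pulling up or down on the collar likewise turns it, 0.005 Nm per newton
- collar: knurled brass collar on the rod: head 44 mm in diameter, 22 mm high (14 to 36 mm above the origin), on a spigot 27 mm in diameter, 14 mm high. Origin on the rod axis at the spigot's underside, z up. It starts 8 to 22 mm above the fork. Friction of turning, either way: 0.07 Nm; on top of it each newton on the fork pushes back (anticlockwise) with 0.005 Nm, felt also when holding still
- collar_head (a point): middle of the collar's knurled head, on the rod axis. Grip the head anywhere round from above, the rod end standing between the fingers (40 mm above this point at most); fingertips must stay above the fork, whose top is at least 21 mm below this point
- gauge_arm: level dark steel gauge arm pivoting about an upright post. Origin on the pivot axis, 39 mm above the worktop; its -y axis points along the arm to the fork's centre, 150 mm away. Arm 16 mm wide, top 48 mm above the worktop; a block 107 mm out (top 62 mm) has a stem that carries the fork
- fork_seat (a point): point of the stand on the rod axis, 76 mm above the worktop, where the brass fork (36 mm wide, 4 mm thick, open to the arm's +x side) comes to lie. The fork's top is anywhere 71 to 80 mm above the worktop, not reported: feel for it. It is sprung, giving 1 mm per 4 N straight down. Right nip: 9 N; 4 to 14 N is good, over 22 N spoils it
- peg (a point): on the axis of the upright red peg of the gauge arm, 74 mm above the worktop; peg 14 mm in diameter, 48 to 90 mm above the worktop, 65 mm from the pivot along the arm. The arm starts swung out 0.6 to 1.15 rad clockwise from above (end towards the stand's -x side); fully in, its fork is round the rod, the arm at a stop, the peg straight between pivot and rod. It stays where left (0.12 Nm)
- bottle_a: loose half bottle of wine, 58 mm in diameter, 235 mm high, origin under its centre: leave alone
- bottle_b: a second such half bottle: leave alone
- tealight: loose tealight in a metal cup, 40 mm wide, on a slate coaster, origin under its centre: leave alone

How it is judged (in metres and radians):
On the way:
1. the gauge arm is fully in, its fork round the rod (x of peg in the frame of corker above -0.0045 m), for 0.1 s.
At the end, for the whole second after the job is handed in: gauge arm in (its peg within 4.5 mm of the line from pivot to rod, as at its stop), collar at rest and pressing on the fork with 4 to 14 N (x of peg in the frame of corker above -0.0045 m and contact force between collar and gauge_arm between 4 and 14 N and angular speed of collar below 0.1 rad/s); the robot touches nothing.
It fails at once if the collar is forced onto the fork with more than 22 N (contact force between collar and gauge_arm above 22 N).
It fails at once if a bottle or the tealight is moved more than 20 mm (distance of any of bottle_a, bottle_b, tealight from where it was at the start of the episode above 0.02 m).
It also fails if it takes over 72 s, if anything falls off the work surface, if the arm or the gripper's body presses on something with over 40 N, if the wrist force passes 120 N, or if a joint passes its speed limit or range.

## Working session

There is one attempt and no reset: what is moved stays moved. The work goes in short steps, Python scripts to look and compute and a tool call to move; the robot and the scene stay as the last step left them, time stands still between calls to the robot, and variables do not carry over. Pictures are saved under pics/ and viewed, and the job is handed in when it is done.

Besides the shell and the picture viewer there is one more tool, called after "Emit:" as name([rows], argument=value, ...), one row to a line, values as JSON. play_rows: Moves the arm, as the interface text tells. Its arguments: {"type":"object","properties":{"moves":{"type":"array","items":{"type":"array"}},"hand":{"type":"number"}},"required":["moves"]}

```bash
ls; mkdir -p pics
python3 - <<'E'
from cell import manip
import cv2
print(manip.read_state())
for n in ["scene","top","wrist"]:
    im=manip.get_image(n); cv2.imwrite(f"pics/{n}0.png",im[:,:,::-1])
    c=manip.get_calibration(n); print(n,c)
E
```

```text
pics
{'clock': 0.0, 'joint_pos': array([ 6.92418517e+01,  1.76203810e+01,  8.63846638e+01,  3.28755867e-04,
        7.61105214e+01, -4.21074966e+00]), 'dq': array([-0.03203754,  0.00597829, -0.02164019,  0.00159284, -0.01761394,
        0.03493318]), 'tau': array([ 2.20312977e-03, -4.57549667e+01, -2.51918399e+01,  8.15820226e-05,
        1.31631817e-02,  1.13259836e-05]), 'ee_pos': array([0.16353149, 0.55052104, 0.23119473]), 'tool_rot': array([-1.79884769e+02, -8.80360717e-03,  1.63452513e+02]), 'wrist_force': array([-0.13779941,  0.89950611,  0.11355585]), 'ft_torque': array([ 0.02118341, -0.02914349, -0.01502915]), 'opening': 0.0851362534010353}
scene {'intrinsics': array([[373.46154967,   0.        , 257.99230811],
       [  0.        , 373.46154967, 188.85205021],
       [  0.        ,   0.        ,   1.        ]]), 'eye': array([ 0.01648581, -0.69534137,  0.75146024]), 'rotation': array([-128.1013021 ,   -0.13199717,  -34.37352014])}
top {'intrinsics': array([[484.54931893,   0.        , 263.1212579 ],
       [  0.        , 484.54931893, 189.69311514],
       [  0.        ,   0.        ,   1.        ]]), 'eye': array([ 0.2883409 , -0.0329056 ,  1.65263544]), 'rotation': array([-172.36293906,    1.23699485,  -91.46716214])}
wrist {'intrinsics': array([[306.24979469,   0.        , 254.151323  ],
       [  0.        , 306.24979469, 191.79161952],
       [  0.        ,   0.        ,   1.        ]]), 'eye': array([0.08696347, 0.57430299, 0.37499458]), 'rotation': array([1.61811271e+02, 8.21481314e-02, 7.34492024e+01])}
```

View pics/scene0.png

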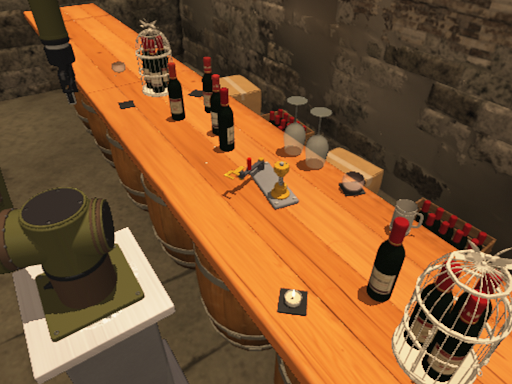

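View pics/top0.png

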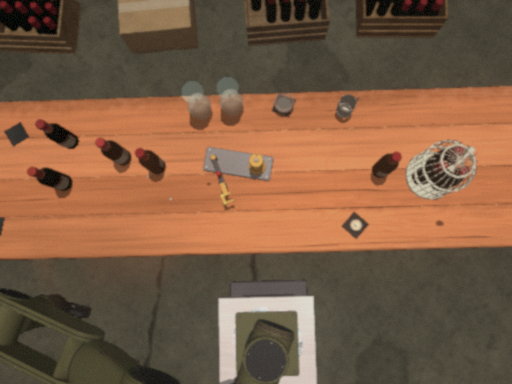

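View pics/wrist0.png

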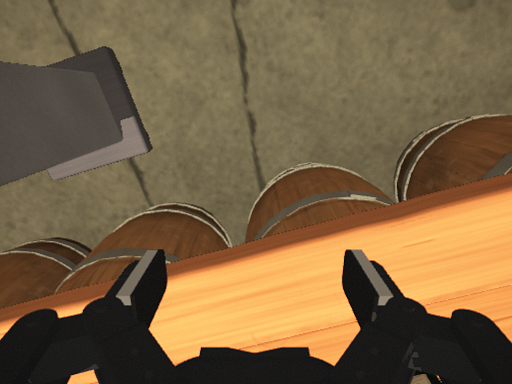

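The stand is ahead of the robot. In the top view the collar is near (257,163), the pivot near (213,157), the peg near (219,175) and the fork near (227,203), swung out towards the robot. I'll zoom in and measure.

Run:
```python
import cv2
t=cv2.imread("pics/top0.png")[135:225,190:290]
s=cv2.imread("pics/scene0.png")[140:220,210:310]
cv2.imwrite("pics/tz.png",cv2.resize(t,None,fx=6,fy=6,interpolation=cv2.INTER_CUBIC))
cv2.imwrite("pics/sz.png",cv2.resize(s,None,fx=7,fy=7,interpolation=cv2.INTER_CUBIC))
```

```text
(no output)
```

View pics/tz.png

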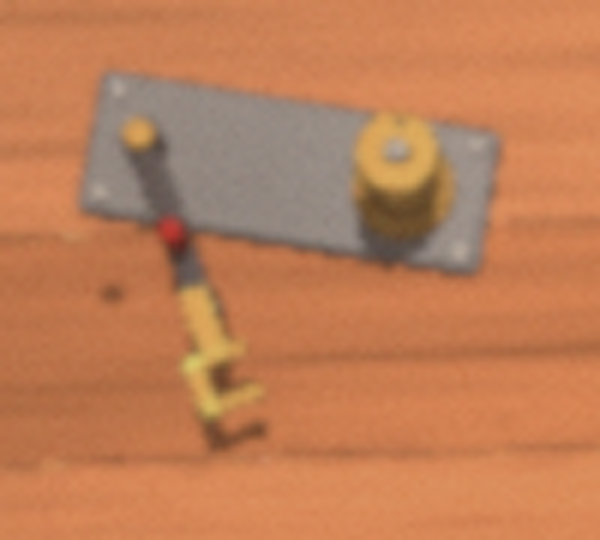

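View pics/sz.png

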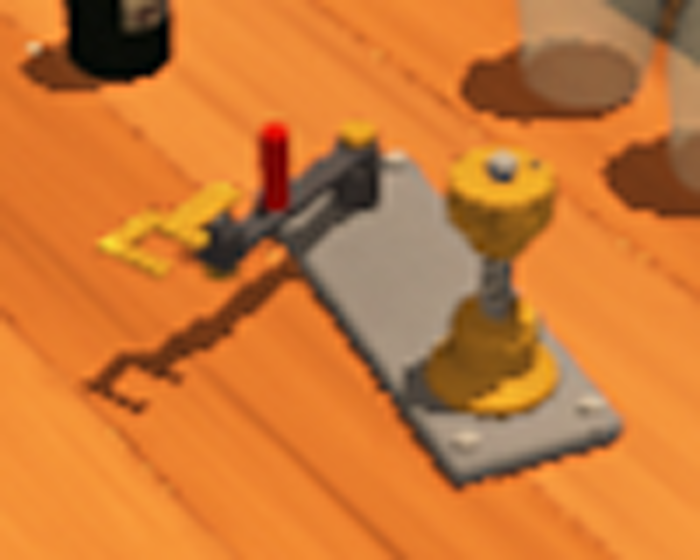

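```bash
cat > h.py <<'E'
import numpy as np
from scipy.spatial.transform import Rotation as Ro
from cell import manip
def ray(c,uv):
    K=np.array(c['intrinsics']);R=Ro.from_euler('xyz',c['rotation'],degrees=True).as_matrix()
    d=R@np.linalg.solve(K,[uv[0],uv[1],1.]);return np.array(c['eye']),d/np.linalg.norm(d)
def plane(c,uv,z):
    e,d=ray(c,uv);return e+d*(z-e[2])/d[2]
def tri(c1,u1,c2,u2):
    e1,d1=ray(c1,u1);e2,d2=ray(c2,u2)
    s=np.linalg.lstsq(np.c_[d1,-d2],e2-e1,rcond=None)[0]
    a=e1+s[0]*d1;b=e2+s[1]*d2;return (a+b)/2,np.linalg.norm(a-b)
def proj(c,p):
    K=np.array(c['intrinsics']);R=Ro.from_euler('xyz',c['rotation'],degrees=True).as_matrix()
    q=K@(R.T@(np.array(p)-c['eye']));return q[:2]/q[2]
E
python3 - <<'E'
from h import *
np.set_printoptions(precision=4,suppress=True)
t=manip.get_calibration("top");s=manip.get_calibration("scene")
f=lambda x,y:((x+.5)/6+190-.5,(y+.5)/6+135-.5)
g=lambda x,y:((x+.5)/7+210-.5,(y+.5)/7+140-.5)
print("rod",plane(t,f(396,149),.132),plane(s,g(502,163),.132),tri(t,f(396,149),s,g(502,163)))
print("peg",plane(t,f(172,231),.09),plane(s,g(273,130),.09),tri(t,f(172,231),s,g(273,130)))
print("piv",plane(t,f(140,133),.06),plane(s,g(358,132),.06),tri(t,f(140,133),s,g(358,132)))
C=np.array([plane(t,f(*p),.014) for p in [(104,72),(500,132),(473,272),(82,212)]])
print(C, C.mean(0),np.linalg.norm(np.diff(C,axis=0),axis=1))
v=C[0]-C[1]+C[3]-C[2];print("yaw of y axis",np.degrees(np.arctan2(v[1],v[0])))
E
```

```text
rod [0.5913 0.0163 0.132 ] [0.5907 0.0199 0.132 ] (array([0.5898, 0.0169, 0.1342]), np.float64(0.0024247725487665114))
peg [0.5578 0.141  0.09  ] [0.5591 0.1487 0.09  ] (array([0.5557, 0.141 , 0.0957]), np.float64(0.0025745463725443036))
piv [0.619  0.1616 0.06  ] [0.6164 0.1627 0.06  ] (array([0.6178, 0.1623, 0.06  ]), np.float64(0.002835011828343812))
[[ 0.6651  0.1876  0.014 ]
 [ 0.623  -0.0398  0.014 ]
 [ 0.5422 -0.0221  0.014 ]
 [ 0.5835  0.2011  0.014 ]] [0.6034 0.0817 0.014 ] [0.2313 0.0827 0.227 ]
yaw of y axis 79.5148008336841
```

Emit:
play_rows([
  [[0,0,-1],1],
  [[0,0,-1],1],
  [[0,0,-1],1],
  [[0,0,-1],1],
  [[0,0,0],1],
  [[0,0,0],1],
  [[0,0,0],1],
  [[0,0,0],1],
  [[0,0,0],1],
  [[0,0,0],1],
], hand=-0.2)

```text
clock: 0.98
ee_pos: [0.1627, 0.5482, 0.332]
tool_rot: [-179.6, 0.5, 111.1]
wrist_force: [0.0, -0.6, -0.6]
opening: 0.034
```

Emit:
play_rows([
  [[0,0,0],1],
  [[0,0,0],1],
  [[0,0,0],1],
  [[0,0,0],1],
  [[0,0,0],1],
  [[0,0,0],1],
  [[0,0,0],1],
  [[0,0,0],1],
  [[0,0,0],1],
  [[0,0,0],1],
])

```text
clock: 1.82
ee_pos: [0.1616, 0.5455, 0.3276]
tool_rot: [179.8, 1.2, 58.5]
wrist_force: [0.2, -0.2, 0.3]
opening: 0.0342
```

Emit:
play_rows([
  [[0,0,0],1],
  [[0,0,0],1],
  [[0,0,0],1],
  [[0,0,0],1],
  [[0,0,0],1],
  [[0,0,0],0],
])

```text
clock: 2.32
ee_pos: [0.161, 0.5438, 0.3248]
tool_rot: [179.1, 1.2, 32.1]
wrist_force: [-0.3, 0.0, 0.8]
opening: 0.0342
```

```bash
cat >> h.py <<'E'
def shift(target):
    s=manip.read_state();R=Ro.from_euler('xyz',s['tool_rot'],degrees=True).as_matrix()
    d=R.T@(np.array(target)-s['ee_pos'])
    print("t",round(s['clock'],2),"pos",s['ee_pos'].round(4),"rot",s['tool_rot'].round(1),"j",s['joint_pos'].round(0),"tool shift units",(d/.025).round(2),"f",s['wrist_force'].round(1),"m",s['ft_torque'].round(3));return d
E
python3 -c "
from h import *
shift([.54,.155,.32])"
```

```text
t 2.32 pos [0.161  0.5438 0.3248] rot [179.1   1.2  32.1] j [ 69.  15.  77.  -0.  90. 127.] tool shift units [ 4.59 21.22  0.44] f [-0.3  0.   0.8] m [-0.049 -0.054 -0.026]
```

Emit:
play_rows([
  [[0.21,0.97,0],0],
  [[0.21,0.97,0],0],
  [[0.21,0.97,0],0],
  [[0.21,0.97,0],0],
  [[0.21,0.97,0],0],
  [[0.21,0.97,0],0],
  [[0.21,0.97,0],0],
  [[0.21,0.97,0],0],
  [[0.21,0.97,0],0],
  [[0.21,0.97,0],0],
])

```text
clock: 3.15
ee_pos: [0.3388, 0.3641, 0.3238]
tool_rot: [179.1, 1.6, 34.2]
wrist_force: [0.1, 0.3, 0.1]
opening: 0.0344
```

Emit:
play_rows([
  [[0.21,0.97,0],0],
  [[0.21,0.97,0],0],
  [[0.21,0.97,0],0],
  [[0.21,0.97,0],0],
  [[0.21,0.97,0],0],
  [[0.21,0.97,0],0],
  [[0.21,0.97,0],0],
  [[0.21,0.97,0],0],
  [[0.21,0.8,0],0],
  [[0,0,0],0],
])

```text
clock: 3.98
ee_pos: [0.5087, 0.2027, 0.3237]
tool_rot: [179.1, 1.8, 35.6]
wrist_force: [0.0, 0.2, 1.4]
opening: 0.0344
```

```bash
python3 -c "
from h import *
import cv2
d=shift([.557,.142,.32])
c=manip.get_calibration('wrist');im=manip.get_image('wrist');cv2.imwrite('pics/w1.png',im[:,:,::-1])
print(c['eye'],c['rotation'],proj(c,[.557,.142,.09]),proj(c,[.5908,.0175,.132]))
"
```

```text
t 3.98 pos [0.5087 0.2027 0.3237] rot [179.1   1.8  35.6] j [18. 13. 80. -1. 89. 73.] tool shift units [0.16 3.1  0.19] f [0.  0.2 1.4] m [ 0.022 -0.021 -0.01 ]
[0.57556978 0.25420048 0.46475964] [160.15269093  -0.98054838 -54.3757841 ] [313.59334764 149.98704953] [421.06398405 195.12600309]
```

View pics/w1.png

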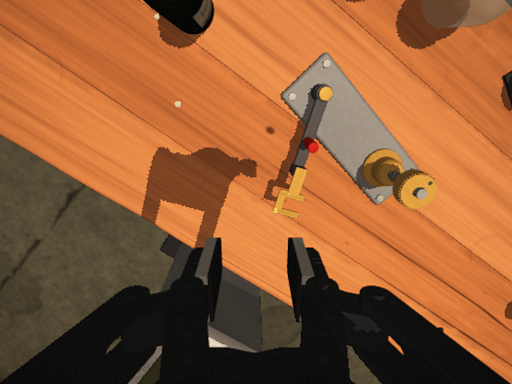

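Peg top at about (314,146), rod end (421,193) and pivot cap (325,93). My predictions were (314,150) and (421,195), so they agree well. I'll refine with masks.

```bash
python3 -c "
from h import *
import cv2
c=manip.get_calibration('wrist')
im=cv2.imread('pics/w1.png');h=cv2.cvtColor(im,cv2.COLOR_BGR2HSV)
m=(((h[...,0]<6)|(h[...,0]>174))&(h[...,1]>170)&(h[...,2]>110));m[:120]=0;m[200:]=0;m[:,:280]=0;m[:,350:]=0
y,x=np.nonzero(m);print(len(x),x.min(),x.max(),y.min(),y.max(),x.mean(),y.mean())
z=cv2.resize(im[80:220,270:450],None,fx=4,fy=4,interpolation=cv2.INTER_CUBIC);cv2.imwrite('pics/w1z.png',z)
for uv,zz in [((x.mean(),y.mean()),.09),((421,193),.132),((325.5,92.5),.06)]: print(plane(c,uv,zz))
"
```

```text
96 308 318 140 152 312.8645833333333 146.95833333333334
[0.55750971 0.14642744 0.09      ]
[0.5907557  0.02096466 0.132     ]
[0.61921896 0.1688253  0.06      ]
```

View pics/w1z.png

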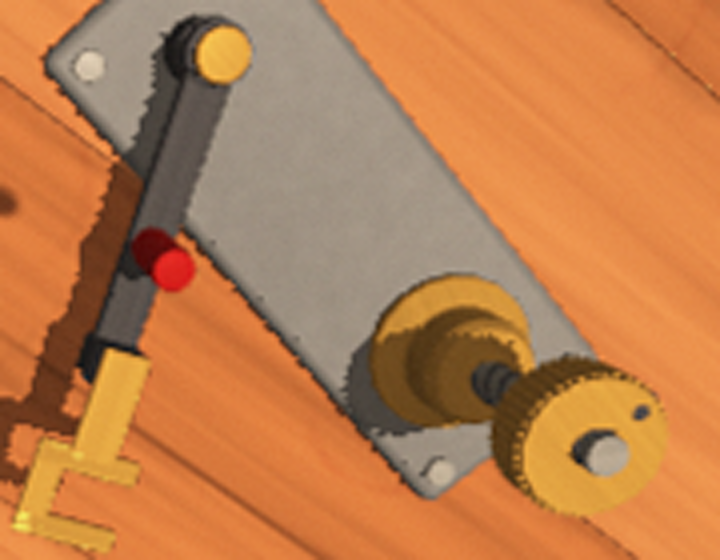

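Emit:
play_rows([
  [[0.05,0.9,0.5],-0.5],
  [[0.05,0.9,0.6],-0.5],
  [[0.05,0.8,0.8],0],
  [[0,0.4,1],0],
  [[0,0.1,1],0],
  [[0,0,1],0],
  [[0,0,1],0],
  [[0,0,0],0],
])

```text
clock: 4.7
ee_pos: [0.5543, 0.1457, 0.1741]
tool_rot: [179.6, 1.5, 41.9]
wrist_force: [-1.0, 0.2, 1.1]
opening: 0.0342
```

```bash
python3 -c "
from h import *
import cv2
d=shift([.557,.144,.14])
c=manip.get_calibration('wrist');im=manip.get_image('wrist');cv2.imwrite('pics/w2.png',im[:,:,::-1])
print(proj(c,[.557,.144,.09]),proj(c,[.591,.019,.132]))
"
```

```text
t 4.7 pos [0.5543 0.1457 0.1741] rot [179.6   1.5  41.9] j [11. 21. 90. -1. 70. 60.] tool shift units [0.07 0.11 1.36] f [-1.   0.2  1.1] m [ 0.013  0.038 -0.022]
[257.76947085 194.95319794] [418.82245553 290.14610697]
```

View pics/w2.png

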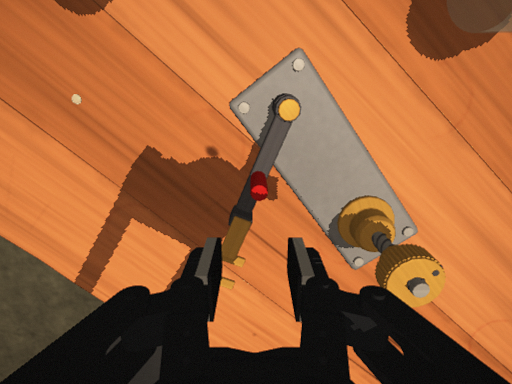

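Peg top at about (258,191) and rod end at (419,288). Both are close to the predictions.

```bash
python3 -c "
from h import *
c=manip.get_calibration('wrist')
print(plane(c,(258.5,191.5),.09),plane(c,(419,288),.132),plane(c,(289,107.5),.06))
print(proj(c,[.557,.144,.09]),'tips centre',proj(c,[.557,.144,.152]))
"
```

```text
[0.56037601 0.14541916 0.09      ] [0.59326834 0.01861183 0.132     ] [0.62335409 0.16797596 0.06      ]
[256.96911966 195.6200474 ] tips centre [258.85843444 231.13392531]
```

Emit:
play_rows([
  [[0.1,0.15,0.6],0],
  [[0,0.05,0.8],0],
  [[0,0,0.8],0],
  [[0,0,0.7],0],
  [[0,0,0.5],0],
  [[0,0,0.2],0],
  [[0,0,0],0],
])

```text
clock: 5.33
ee_pos: [0.567, 0.1496, 0.0971]
tool_rot: [179.0, 0.3, 42.5]
wrist_force: [-0.4, -1.0, 0.4]
opening: 0.034
```

```bash
python3 -c "
from h import *
import cv2
d=shift([.559,.144,.082])
c=manip.get_calibration('wrist');im=manip.get_image('wrist');cv2.imwrite('pics/w3.png',im[:,:,::-1])
"
```

```text
t 5.33 pos [0.567  0.1496 0.0971] rot [179.    0.3  42.5] j [11. 26. 95. -1. 59. 59.] tool shift units [-0.39 -0.06  0.61] f [-0.4 -1.   0.4] m [-0.031 -0.    -0.009]
```

View pics/w3.png

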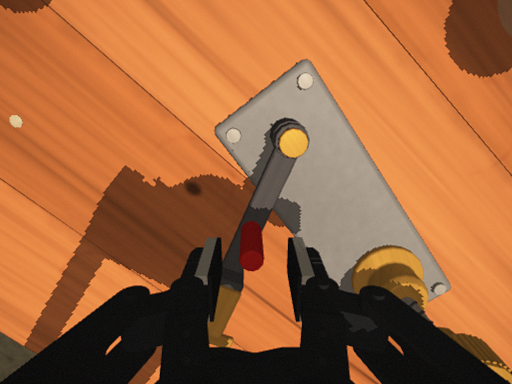

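```bash
python3 -c "
from h import *
c=manip.get_calibration('wrist')
print(plane(c,(252,260),.09))
"
```

```text
[0.55942907 0.14440969 0.09      ]
```

Emit:
play_rows([
  [[-0.3,0,0.3],0],
  [[-0.1,0,0.3],0],
  [[0,0,0],0],
])

```text
clock: 5.63
ee_pos: [0.5625, 0.1436, 0.086]
tool_rot: [178.8, -0.1, 42.6]
wrist_force: [-0.8, 0.4, -0.4]
opening: 0.0342
```

Emit:
play_rows([
  [[-0.16,0.37,0],0],
  [[-0.13,0.38,0],0],
  [[-0.07,0.39,0],0],
  [[0,0.4,0],-0.5],
  [[0,0,0],0],
])

```text
clock: 6.05
ee_pos: [0.5811, 0.1067, 0.0868]
tool_rot: [179.0, -0.0, 45.2]
wrist_force: [1.1, 0.1, -0.3]
opening: 0.0342
```

```bash
python3 -c "
from h import *
import cv2
d=shift([.6196,.099,.082])
c=manip.get_calibration('wrist');im=manip.get_image('wrist');cv2.imwrite('pics/w4.png',im[:,:,::-1])
"
```

```text
t 6.05 pos [0.5811 0.1067 0.0868] rot [179.   -0.   45.2] j [ 7. 27. 95. -1. 57. 52.] tool shift units [0.87 1.3  0.22] f [ 1.1  0.1 -0.3] m [ 0.027 -0.003  0.007]
```

View pics/w4.png

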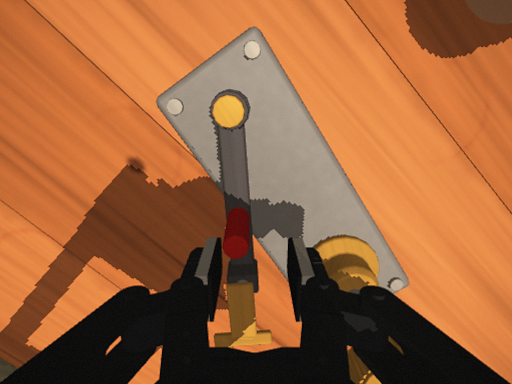

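Emit:
play_rows([
  [[0,0.28,0.05],-1],
  [[0.02,0.28,0.05],-1],
  [[0.02,0.28,0.05],-1],
  [[0.02,0.28,0],-1],
  [[0.02,0.28,0],-1],
  [[0,0.1,0],-1],
])

```text
clock: 6.6
ee_pos: [0.6116, 0.0878, 0.0845]
tool_rot: [179.4, 0.3, 75.7]
wrist_force: [-0.5, 1.2, 0.5]
opening: 0.0339
```

```bash
python3 -c "
from h import *
import cv2
d=shift([.6196,.099,.082])
c=manip.get_calibration('wrist');im=manip.get_image('wrist');cv2.imwrite('pics/w5.png',im[:,:,::-1])
print(proj(c,[.6078,.1012,.09]))
"
```

```text
t 6.6 pos [0.6116 0.0878 0.0845] rot [179.4   0.3  75.7] j [ 5. 29. 92. -1. 59. 19.] tool shift units [0.51 0.2  0.1 ] f [-0.5  1.2  0.5] m [0.187 0.198 0.064]
[240.55788078 236.11468746]
```

View pics/w5.png

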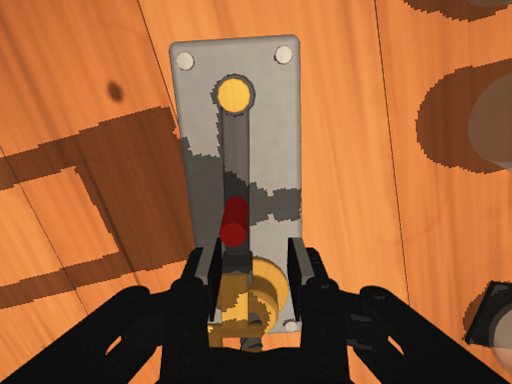

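Emit:
play_rows([
  [[0.25,-0.15,0.05],0],
  [[0.25,0,0.05],0],
  [[0,0,0],0],
  [[0,0.15,0],-0.6],
  [[0,0.2,0],0],
  [[0,0.2,0],0],
])

```text
clock: 7.15
ee_pos: [0.6185, 0.099, 0.0814]
tool_rot: [-179.9, 0.5, 78.3]
wrist_force: [-13.4, 3.6, 10.4]
opening: 0.0345
```

```bash
python3 -c "
from h import *
import cv2
d=shift([.6196,.099,.082])
c=manip.get_calibration('wrist');im=manip.get_image('wrist');cv2.imwrite('pics/w6.png',im[:,:,::-1])
print(proj(c,[.6078,.1012,.09]))
"
```

```text
t 7.15 pos [0.6185 0.099  0.0814] rot [-179.9    0.5   78.3] j [ 6. 30. 90. -1. 60. 17.] tool shift units [ 0.01  0.04 -0.02] f [-13.4   3.6  10.4] m [ 0.711  2.466 -0.031]
[232.69662529 260.75662513]
```

View pics/w6.png

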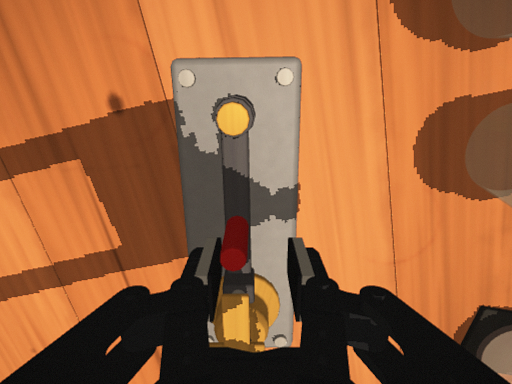

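Emit:
play_rows([
  [[0,0.15,0],0],
  [[0,0.15,0],0],
])

```text
clock: 7.37
ee_pos: [0.6181, 0.0989, 0.0809]
tool_rot: [-179.0, 0.6, 78.0]
wrist_force: [-7.8, 2.3, 6.0]
opening: 0.0342
```

Emit:
play_rows([
  [[0,-0.3,0],0],
  [[0,-0.1,-0.5],0],
  [[0,0,-0.8],0],
  [[0,0,-0.8],0],
  [[0,0,-0.8],0],
  [[0,0,-0.8],0],
  [[0,0,-0.8],0],
  [[0,0,-0.5],0],
  [[0,0,0],0],
])

```text
clock: 8.12
ee_pos: [0.6128, 0.103, 0.2175]
tool_rot: [-179.6, 0.6, 77.3]
wrist_force: [0.7, -0.3, 0.1]
opening: 0.034
```

```bash
python3 -c "
from h import *
import cv2
d=shift([.592,.018,.2])
c=manip.get_calibration('wrist');im=manip.get_image('wrist');cv2.imwrite('pics/w7.png',im[:,:,::-1])
for n in ['top','scene']:
  cv2.imwrite('pics/%s7.png'%n,manip.get_image(n)[:,:,::-1])
print(proj(c,[.6078,.1012,.09]),proj(c,[.592,.018,.132]))
"
```

```text
t 8.12 pos [0.6128 0.103  0.2175] rot [-179.6    0.6   77.3] j [ 6. 22. 81. -0. 77. 19.] tool shift units [-3.49 -0.06  0.74] f [ 0.7 -0.3  0.1] m [ 0.007 -0.08  -0.011]
[250.13875102 184.80813259] [252.9458762  290.47136011]
```

View pics/w7.png

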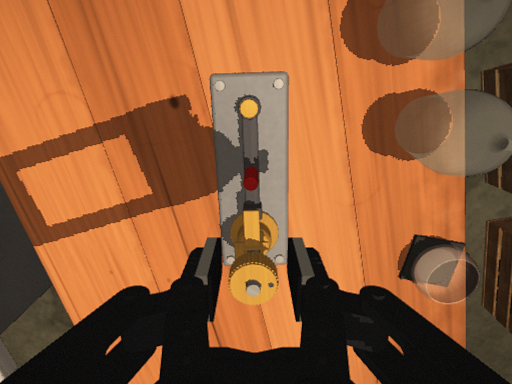

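Arm is in line: pivot (249,107), peg (251,181), rod end (253,288). I'll measure the peg offset and collar height.

```bash
python3 -c "
from h import *
import cv2
c=manip.get_calibration('wrist')
im=cv2.imread('pics/w7.png')
cv2.imwrite('pics/w7z.png',cv2.resize(im[90:320,190:320],None,fx=6,fy=2.6*1,interpolation=cv2.INTER_CUBIC) if 0 else cv2.resize(im[195:320,195:315],None,fx=4.7,fy=4.7,interpolation=cv2.INTER_CUBIC))
t=cv2.imread('pics/top7.png')[135:225,190:290];cv2.imwrite('pics/t7z.png',cv2.resize(t,None,fx=6,fy=6))
s=cv2.imread('pics/scene7.png')[140:220,210:310];cv2.imwrite('pics/s7z.png',cv2.resize(s,None,fx=7,fy=7,interpolation=cv2.INTER_CUBIC))
"
```

```text
(no output)
```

View pics/w7z.png

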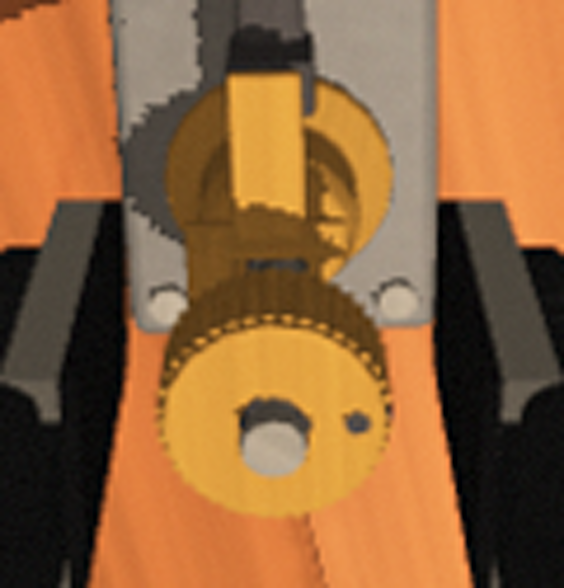

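View pics/s7z.png

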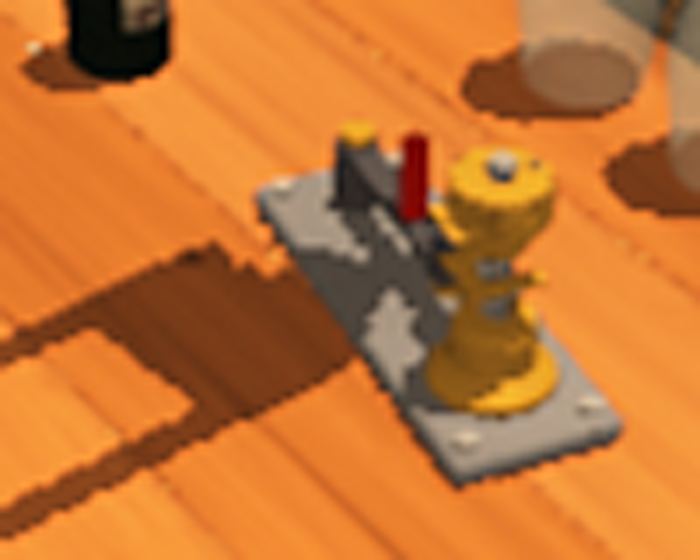

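```bash
python3 -c "
from h import *
from scipy.optimize import brentq
c=manip.get_calibration('wrist')
f=lambda x,y:((x+.5)/4.7+195-.5,(y+.5)/4.7+195-.5)
rod=plane(c,f(275,447),.132);print('rod',rod)
d=np.array([rod[0]-c['eye'][0],rod[1]-c['eye'][1]]);d/=np.linalg.norm(d)
for uv,s in [((275,517),22),((275,316),-22)]:
  P=lambda z:proj(c,[rod[0]+s/1e3*d[0],rod[1]+s/1e3*d[1],z])[1]-f(*uv)[1]
  print(brentq(P,.05,.2))
for w in [226]: # width
  uvl,uvr=f(162,415),f(388,415)
  print([ (z,np.linalg.norm(plane(c,uvl,z)-plane(c,uvr,z))) for z in (.11,.12,.13)])
piv=plane(c,(249.5,107.5),.06);peg=plane(c,(251,183),.09)
y=(piv-rod)[:2];print(piv,peg,np.linalg.norm(y),np.degrees(np.arctan2(y[1],y[0])));y/=np.linalg.norm(y);x=np.array([y[1],-y[0]]);print('peg x',(peg-rod)[:2]@x,(peg-rod)[:2]@y)
"
```

```text
rod [0.58993246 0.02127099 0.132     ]
0.1241287536077166
0.12276170290841079
[(0.11, np.float64(0.04541979030987187)), (0.12, np.float64(0.04357321405540893)), (0.13, np.float64(0.0417266378009461))]
[0.6182097  0.16692557 0.06      ] [0.60588318 0.10361431 0.09      ] 0.14837405175397758 79.0133213471092
peg x -3.469059245544886e-05 0.08387399005503207
```

View pics/t7z.png

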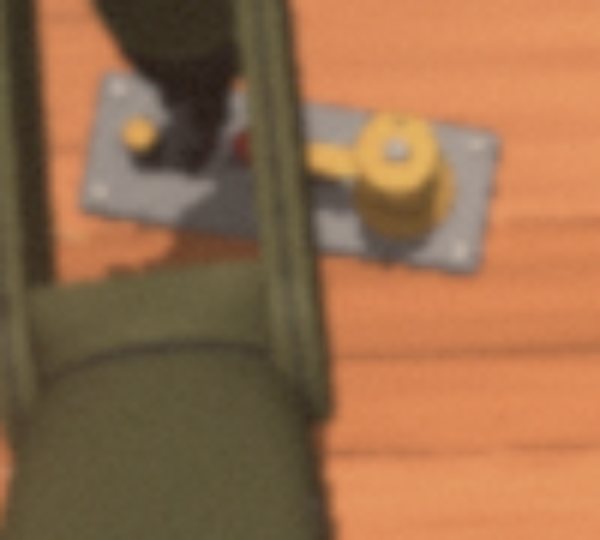

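Emit:
play_rows([
  [[-0.9,0,0],0],
  [[-0.9,0,0],0],
  [[-0.9,0,0],0],
  [[-0.7,0,0],0],
  [[0,0,0],-1],
  [[0,0,0],-1],
  [[0,0,0],-1],
  [[0,0,0],-1],
  [[0,0,0],-1],
  [[0,0,0],-1],
], hand=1)

```text
clock: 9.1
ee_pos: [0.5805, 0.0157, 0.1973]
tool_rot: [-177.4, -0.3, 108.4]
wrist_force: [-0.3, -0.3, 0.1]
opening: 0.0856
```

Emit:
play_rows([
  [[0,0,0],-1],
  [[0,0,0],-1],
  [[0,0,0],-1],
  [[0,0,0],-1],
  [[0,0,0],-1],
  [[0,0,0],-1],
  [[0,0,0],-1],
  [[0,0,0],-1],
  [[0,0,0],-1],
  [[0,0,0],-1],
])

```text
clock: 9.93
ee_pos: [0.5686, 0.0154, 0.1784]
tool_rot: [-178.0, -4.1, 160.7]
wrist_force: [-0.4, -0.4, 1.2]
opening: 0.0852
```

Emit:
play_rows([
  [[0,0,0],-1],
  [[0,0,0],-1],
  [[0,0,0],-1],
  [[0,0,0],-1],
  [[0,0,0],-1],
  [[0,0,0],-1],
  [[0,0,0],-1],
  [[0,0,0],-1],
  [[0,0,0],-1],
  [[0,0,0],-1],
])

```text
clock: 10.77
ee_pos: [0.5563, 0.0154, 0.1603]
tool_rot: [176.9, -5.7, -146.7]
wrist_force: [-0.0, -0.8, 1.4]
opening: 0.0855
```

```bash
python3 -c "
from h import *
import cv2
d=shift([.591,.019,.12])
c=manip.get_calibration('wrist');im=manip.get_image('wrist');cv2.imwrite('pics/w8.png',im[:,:,::-1])
print(proj(c,[.591,.019,.132]))
"
```

```text
t 10.77 pos [0.5563 0.0154 0.1603] rot [ 176.9   -5.7 -146.7] j [  -2.   23.   89.   -1.   74. -125.] tool shift units [-1.39 -0.72  1.45] f [-0.  -0.8  1.4] m [ 0.028 -0.114 -0.022]
[225.88860778 278.85695501]
```

View pics/w8.png

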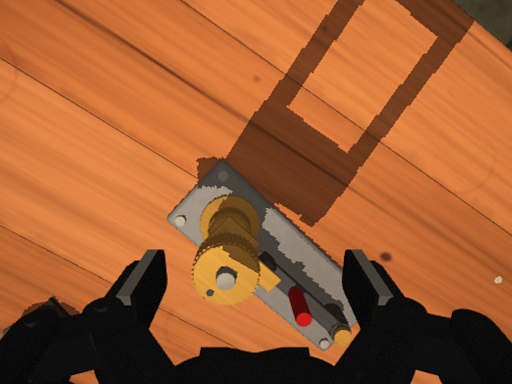

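Emit:
play_rows([
  [[0,0,0],0],
  [[0,0,0],0],
  [[0,0,0],0],
  [[0,0,0],0],
  [[0,0,0],0],
])

```text
clock: 11.23
ee_pos: [0.5534, 0.0154, 0.1562]
tool_rot: [176.6, -6.1, -146.9]
wrist_force: [-0.3, -0.5, 0.1]
opening: 0.0852
```

Emit:
play_rows([
  [[0,0,-1],0],
  [[0,0,-1],0],
  [[0,0,-1],0],
  [[0,0,0],0],
])

```text
clock: 11.57
ee_pos: [0.5609, 0.0161, 0.2311]
tool_rot: [176.4, -6.4, -147.1]
wrist_force: [0.7, -0.5, 0.6]
opening: 0.0854
```

Emit:
play_rows([
  [[0,0,0],1],
  [[0,0,0],1],
  [[0,0,0],1],
  [[0,0,0],1],
])

```text
clock: 11.9
ee_pos: [0.5625, 0.0161, 0.2334]
tool_rot: [179.0, -6.9, -168.2]
wrist_force: [-0.3, -0.5, -0.2]
opening: 0.0853
```

```bash
python3 -c "
from h import *
d=shift([.591,.019,.12])
s=manip.read_state();print(s['joint_pos'],s['tau'])
R=Ro.from_euler('xyz',s['tool_rot'],degrees=True).as_matrix();print(R[:,2])
"
```

```text
t 11.9 pos [0.5625 0.0161 0.2334] rot [ 179.    -6.9 -168.2] j [  -2.   20.   82.   -1.   84. -104.] tool shift units [-1.68 -0.19  4.36] f [-0.3 -0.5 -0.2] m [ 0.022 -0.068 -0.026]
[  -2.17761951   20.2337818    82.40815691   -0.74443396   84.29726494
 -103.8455054 ] [ 2.94321231e-03 -4.83766758e+01 -2.48604155e+01 -7.64287566e-02
  7.41832070e-01 -1.16460498e+00]
[-0.12120171 -0.00832881 -0.99259296]
```

Emit:
play_rows([
  [[0,0,0],0],
  [[0,0,0],0],
  [[0,0,0],0],
  [[0,0,0],0],
  [[0,0,0],0],
])

```text
clock: 12.32
ee_pos: [0.5618, 0.0161, 0.2326]
tool_rot: [179.0, -7.0, -168.0]
wrist_force: [-0.4, -0.5, 0.5]
opening: 0.0853
```

```bash
cat >> h.py <<'E'
def st():
    s=manip.read_state();R=Ro.from_euler('xyz',s['tool_rot'],degrees=True).as_matrix()
    print(round(s['clock'],2),s['ee_pos'].round(4),'toolz',R[:2,2].round(4),'yaw',s['tool_rot'][2].round(1),'j',s['joint_pos'].round(2),'dq',s['dq'].round(2),'f',s['wrist_force'].round(1),'m',s['ft_torque'].round(3))
E
python3 -c "
from h import *
st()"
```

```text
12.32 [0.5618 0.0161 0.2326] toolz [-0.122  -0.0084] yaw -168.0 j [  -2.18   20.24   82.53   -0.75   84.21 -104.04] dq [ 0.06  0.08  0.18  0.06 -0.03 -0.72] f [-0.4 -0.5  0.5] m [ 0.021 -0.062 -0.032]
```

Emit:
play_rows([
  [[0,0,-1],0],
  [[0,0,-1],0],
  [[0,0,0],0],
  [[0,0,0],0],
])

```text
clock: 12.65
ee_pos: [0.5666, 0.0165, 0.2817]
tool_rot: [178.9, -7.3, -167.8]
wrist_force: [0.1, 0.7, -0.1]
opening: 0.0856
```

```bash
python3 -c "
from h import *
st()"
```

```text
12.65 [0.5666 0.0165 0.2817] toolz [-0.1275 -0.0081] yaw -167.8 j [  -2.12   19.01   77.3    -0.74   90.99 -104.24] dq [ 0.06 -1.16 -2.73  0.    0.96 -0.45] f [ 0.1  0.7 -0.1] m [ 0.005 -0.107 -0.005]
```

Emit:
play_rows([
  [[0,0,1],0],
  [[0,0,1],0],
  [[0,0,0],0],
  [[0,0,0],0],
])

```text
clock: 12.98
ee_pos: [0.5609, 0.0161, 0.2311]
tool_rot: [179.0, -7.0, -167.7]
wrist_force: [0.4, -0.2, 0.8]
opening: 0.0856
```

```bash
python3 -c "
from h import *
st()"
```

```text
12.98 [0.5609 0.0161 0.2311] toolz [-0.1238 -0.0083] yaw -167.7 j [  -2.18   20.28   82.69   -0.75   84.11 -104.31] dq [ 0.01  1.34  3.15  0.07 -0.86 -0.21] f [ 0.4 -0.2  0.8] m [-0.017 -0.055 -0.034]
```

Emit:
play_rows([
  [[0,0,0],0],
  [[0,0,0],0],
  [[0,0,0],0],
  [[0,0,0],0],
])

```text
clock: 13.32
ee_pos: [0.5616, 0.0161, 0.2326]
tool_rot: [179.0, -7.0, -167.7]
wrist_force: [1.1, 0.2, 1.4]
opening: 0.0856
```

```bash
python3 -c "
from h import *
st()"
```

```text
13.32 [0.5616 0.0161 0.2326] toolz [-0.1231 -0.0083] yaw -167.7 j [  -2.18   20.26   82.5    -0.75   84.29 -104.34] dq [ 0.05 -0.31 -0.98 -0.05  0.47 -0.02] f [1.1 0.2 1.4] m [-0.014 -0.126 -0.015]
```

Emit:
play_rows([
  [[0,0,0],1],
  [[0,0,0],1],
  [[0,0,0],1],
  [[0,0,0],1],
  [[0,0,0],1],
  [[0,0,0],0],
  [[0,0,0],0],
  [[0,0,0],0],
])

```text
clock: 13.98
ee_pos: [0.5658, 0.016, 0.2385]
tool_rot: [-178.0, -6.1, 166.3]
wrist_force: [-0.5, -0.5, 0.7]
opening: 0.0855
```

```bash
python3 -c "
from h import *
st()"
```

```text
13.98 [0.5658 0.016  0.2385] toolz [-0.1115 -0.0088] yaw 166.3 j [ -2.17  19.99  81.97  -0.75  84.42 -78.43] dq [ 0.07 -0.2  -0.4  -0.04  0.06 -1.45] f [-0.5 -0.5  0.7] m [ 0.014 -0.083  0.02 ]
```

Emit:
play_rows([
  [[0,0,0],0.1],
  [[0,0,0],0.1],
  [[0,0,0],0.1],
  [[0,0,0],0.1],
  [[0,0,0],0.1],
  [[0,0,0],0.1],
  [[0,0,0],0.1],
  [[0,0,0],0.1],
  [[0,0,0],0.1],
  [[0,0,0],0.1],
])

```text
clock: 14.82
ee_pos: [0.5659, 0.016, 0.2387]
tool_rot: [-177.5, -5.9, 161.0]
wrist_force: [-0.6, -0.2, 0.4]
opening: 0.0853
```

```bash
python3 -c "
from h import *
st()"
```

```text
14.82 [0.5659 0.016  0.2387] toolz [-0.1112 -0.0088] yaw 161.0 j [ -2.17  19.98  81.95  -0.75  84.43 -73.2 ] dq [-0.11  0.14  0.01 -0.09  0.04  6.57] f [-0.6 -0.2  0.4] m [-0.04  -0.045  0.042]
```

Emit:
play_rows([
  [[0,0,0.4],0],
  [[0,0,0.4],0],
  [[0,0,0.4],0],
  [[0,0,0.4],0],
  [[0,0,0],0],
  [[0,0,0],0],
])

```text
clock: 15.32
ee_pos: [0.5599, 0.0156, 0.1935]
tool_rot: [-177.4, -6.0, 161.0]
wrist_force: [-0.7, 0.3, -0.3]
opening: 0.0853
```

```bash
python3 -c "
from h import *
st()"
```

```text
15.32 [0.5599 0.0156 0.1935] toolz [-0.1136 -0.0087] yaw 161.0 j [ -2.23  21.58  86.3   -0.76  78.61 -73.15] dq [ 0.08  1.22  2.1   0.05 -0.95 -0.07] f [-0.7  0.3 -0.3] m [ 0.02  -0.032  0.024]
```

Emit:
play_rows([
  [[0,0,0],1],
  [[0,0,0],1],
  [[0,0,0],1],
  [[0,0,0],1],
  [[0,0,0],1],
  [[0,0,0],1],
  [[0,0,0],1],
  [[0,0,0],1],
  [[0,0,0],1],
  [[0,0,0],1],
])

```text
clock: 16.15
ee_pos: [0.5599, 0.0156, 0.1928]
tool_rot: [-173.6, -1.7, 108.7]
wrist_force: [-0.2, 0.0, 0.3]
opening: 0.0856
```

```bash
python3 -c "
from h import *
st()"
```

```text
16.15 [0.5599 0.0156 0.1928] toolz [-0.1148 -0.0086] yaw 108.7 j [ -2.23  21.66  86.29  -0.76  78.62 -20.82] dq [-2.000e-02 -4.000e-02 -1.900e-01 -4.000e-02  6.000e-02  6.261e+01] f [-0.2  0.   0.3] m [-0.032 -0.069 -0.011]
```

Emit:
play_rows([
  [[0,0,0],1],
  [[0,0,0],1],
  [[0,0,0],1],
  [[0,0,0],1],
  [[0,0,0],1],
  [[0,0,0],1],
  [[0,0,0],1],
  [[0,0,0],1],
  [[0,0,0],1],
  [[0,0,0],1],
])

```text
clock: 16.98
ee_pos: [0.5616, 0.0155, 0.1942]
tool_rot: [-175.0, 4.0, 56.4]
wrist_force: [0.0, -0.1, -0.1]
opening: 0.0851
```

```bash
python3 -c "
from h import *
st()"
```

```text
16.98 [0.5616 0.0155 0.1942] toolz [-0.1114 -0.0087] yaw 56.4 j [-2.23 21.61 86.13 -0.76 78.63 31.76] dq [ 9.000e-02 -3.000e-02 -1.500e-01 -2.000e-02 -0.000e+00  6.254e+01] f [ 0.  -0.1 -0.1] m [-0.049 -0.112  0.02 ]
```

Emit:
play_rows([
  [[0,0,0],-0.4],
  [[0,0,0],-0.4],
  [[0,0,0],-0.4],
  [[0,0,0],-0.4],
  [[0,0,0],-0.4],
  [[0,0,0],-0.4],
])

```text
clock: 17.48
ee_pos: [0.5626, 0.0155, 0.195]
tool_rot: [-174.3, 2.8, 68.6]
wrist_force: [-0.2, 0.4, -0.1]
opening: 0.0851
```

```bash
python3 -c "
from h import *
st()"
```

```text
17.48 [0.5626 0.0155 0.195 ] toolz [-0.1093 -0.0088] yaw 68.6 j [-2.23 21.59 86.03 -0.76 78.64 19.51] dq [  0.09  -0.03  -0.2    0.03  -0.   -25.07] f [-0.2  0.4 -0.1] m [ 0.028 -0.043 -0.011]
```

Emit:
play_rows([
  [[0.9,0,0],0],
  [[0.9,0,0],0],
  [[0.9,0,0],0],
])

```text
clock: 17.73
ee_pos: [0.5869, 0.0755, 0.1926]
tool_rot: [-174.4, 2.9, 68.4]
wrist_force: [-0.2, 0.1, -0.0]
opening: 0.0854
```

```bash
python3 -c "
from h import *
st()"
```

```text
17.73 [0.5869 0.0755 0.1926] toolz [-0.1093 -0.0108] yaw 68.4 j [ 3.39 23.93 82.47 -0.25 79.9  25.24] dq [ 22.79  10.52 -16.3    2.9    5.26  22.79] f [-0.2  0.1 -0. ] m [ 0.016 -0.107 -0.015]
```

Emit:
play_rows([
  [[0,0,0],-0.4],
  [[0,0,0],-0.4],
  [[0,0,0],-0.4],
  [[0,0,0],-0.4],
  [[0,0,0],-0.4],
])

```text
clock: 18.15
ee_pos: [0.5899, 0.0813, 0.1925]
tool_rot: [-174.1, 1.7, 79.0]
wrist_force: [-0.2, 0.8, 0.2]
opening: 0.0853
```

```bash
python3 -c "
from h import *
st()"
```

```text
18.15 [0.5899 0.0813 0.1925] toolz [-0.1063 -0.0087] yaw 79.0 j [ 3.84 24.12 82.14 -0.09 79.86 14.92] dq [  0.29   0.06  -0.27  -0.16   0.1  -25.21] f [-0.2  0.8  0.2] m [-0.002 -0.027  0.01 ]
```

Emit:
play_rows([
  [[0,0,-0.2],0],
  [[0,0,-0.4],0],
  [[0,0,-0.6],0],
  [[0,0,-0.8],0],
  [[0,0,-1],0],
  [[0,0,0],0],
  [[0,0,0],0],
])

```text
clock: 18.73
ee_pos: [0.5986, 0.082, 0.2737]
tool_rot: [-174.1, 1.7, 78.8]
wrist_force: [-0.3, 0.4, -1.3]
opening: 0.0852
```

```bash
python3 -c "
from h import *
st()"
```

```text
18.73 [0.5986 0.082  0.2737] toolz [-0.1059 -0.0088] yaw 78.8 j [ 3.850e+00  2.168e+01  7.416e+01 -9.000e-02  9.027e+01  1.517e+01] dq [-0.07 -1.98 -4.12  0.02  1.45  0.47] f [-0.3  0.4 -1.3] m [-0.034 -0.031  0.002]
```

Emit:
play_rows([
  [[0,0,1],0],
  [[0,0,0.8],0],
  [[0,0,0.6],0],
  [[0,0,0.4],0],
  [[0,0,0.2],0],
  [[0,0,0.1],0],
])

```text
clock: 19.23
ee_pos: [0.5926, 0.0811, 0.1973]
tool_rot: [-174.6, 1.6, 78.6]
wrist_force: [0.3, -0.2, 0.5]
opening: 0.0855
```

```bash
python3 -c "
from h import *
st()"
```

```text
19.23 [0.5926 0.0811 0.1973] toolz [-0.0969 -0.0082] yaw 78.6 j [ 3.81 23.82 81.86 -0.1  79.91 15.35] dq [-0.1   1.43  3.21 -0.02 -4.06  0.23] f [ 0.3 -0.2  0.5] m [-0.029  0.034 -0.005]
```

Emit:
play_rows([
  [[0,0,-0.2],0],
  [[0,0,-0.4],0],
  [[0,0,-0.6],0],
  [[0,0,-0.8],0],
  [[0,0,-1],0],
  [[0,0,0],0],
  [[0,0,0],0],
])

```text
clock: 19.82
ee_pos: [0.6024, 0.0818, 0.2816]
tool_rot: [-174.9, 1.5, 78.5]
wrist_force: [0.3, -0.2, -0.8]
opening: 0.0854
```

Emit:
play_rows([
  [[0,0,1],0],
  [[0,0,0.4],0],
  [[0,0,0.1],0],
  [[0,0,1],0],
  [[0,0,0.4],0],
  [[0,0,0.1],0],
])

```text
clock: 20.32
ee_pos: [0.5992, 0.0815, 0.2108]
tool_rot: [-175.6, 1.3, 78.5]
wrist_force: [0.1, -0.6, 0.5]
opening: 0.0854
```

```bash
python3 -c "
from h import *
st()"
```

```text
20.32 [0.5992 0.0815 0.2108] toolz [-0.0796 -0.007 ] yaw 78.5 j [ 3.81 23.22 80.72 -0.1  80.64 15.39] dq [-0.08  1.67  3.93 -0.09 -3.26  0.06] f [ 0.1 -0.6  0.5] m [ 0.032 -0.042 -0.002]
```

Emit:
play_rows([
  [[0,0,-0.2],0],
  [[0,0,-0.4],0],
  [[0,0,-0.6],0],
  [[0,0,-0.8],0],
  [[0,0,-1],0],
])

```text
clock: 20.73
ee_pos: [0.6024, 0.0819, 0.286]
tool_rot: [-174.9, 1.5, 78.5]
wrist_force: [0.5, -0.2, -0.3]
opening: 0.0853
```

Emit:
play_rows([
  [[0,0,1],0],
  [[0,0,0.8],0],
  [[0,0,0.6],0],
  [[0,0,0.4],0],
  [[0,0,0.2],0],
])

```text
clock: 21.15
ee_pos: [0.6089, 0.0822, 0.2309]
tool_rot: [-176.9, 0.9, 78.5]
wrist_force: [-0.7, -0.0, -0.3]
opening: 0.0856
```

```bash
python3 -c "
from h import *
st()"
```

```text
21.15 [0.6089 0.0822 0.2309] toolz [-0.0555 -0.0054] yaw 78.5 j [ 3.81 22.44 78.92 -0.1  81.84 15.39] dq [ 0.03  1.11  3.93  0.02 -6.75  0.1 ] f [-0.7 -0.  -0.3] m [ 0.024 -0.009  0.022]
```

Emit:
play_rows([
  [[0,0,-0.2],0],
  [[0,0,-0.4],0],
  [[0,0,-0.6],0],
  [[0,0,-0.8],0],
  [[0,0,-1],0],
])

```text
clock: 21.57
ee_pos: [0.6112, 0.0825, 0.3082]
tool_rot: [-176.4, 1.1, 78.5]
wrist_force: [1.5, 0.1, 0.5]
opening: 0.0855
```

Emit:
play_rows([
  [[0,0,1],0],
  [[0,0,0.8],0],
  [[0,0,0.6],0],
  [[0,0,0.4],0],
  [[0,0,0.2],0],
])

```text
clock: 21.98
ee_pos: [0.6185, 0.0829, 0.2529]
tool_rot: [-178.4, 0.5, 78.4]
wrist_force: [0.6, -0.0, 0.2]
opening: 0.0854
```

```bash
python3 -c "
from h import *
st()"
```

```text
21.98 [0.6185 0.0829 0.2529] toolz [-0.0286 -0.0036] yaw 78.4 j [ 3.82 21.57 77.02 -0.1  83.06 15.4 ] dq [ 0.08  1.26  4.2   0.05 -6.66  0.06] f [ 0.6 -0.   0.2] m [-0.005 -0.038  0.03 ]
```

Emit:
play_rows([
  [[-0.2,0,0],0],
  [[-0.4,0,0],0],
  [[-0.5,0,0],0],
  [[-0.5,0,0],0],
  [[-0.4,0,0],0],
  [[-0.3,0,0],0],
  [[-0.1,0,0],0],
  [[0,0,0],0],
])

```text
clock: 22.65
ee_pos: [0.6066, 0.0159, 0.2578]
tool_rot: [-178.7, 0.6, 78.3]
wrist_force: [0.3, -1.0, 0.5]
opening: 0.0851
```

```bash
python3 -c "
from h import *
st();shift([.591,.019,.2])"
```

```text
22.65 [0.6066 0.0159 0.2578] toolz [-0.0239 -0.005 ] yaw 78.3 j [-2.28 19.85 79.03 -0.34 82.48  9.44] dq [-1.14 -0.37  0.04  0.13 -0.01 -0.21] f [ 0.3 -1.   0.5] m [-0.004  0.035 -0.029]
t 22.65 pos [0.6066 0.0159 0.2578] rot [-178.7    0.6   78.3] j [-2. 20. 79. -0. 82.  9.] tool shift units [ 0.02 -0.59  2.33] f [ 0.3 -1.   0.5] m [-0.004  0.035 -0.029]
```

Emit:
play_rows([
  [[0,0,0],-0.4],
  [[0,0,0],-0.6],
  [[0,0,0],-0.6],
  [[0,0,0],-0.6],
  [[0,0,0],-0.6],
  [[0,0,0],-0.6],
  [[0,0,0],-0.6],
  [[0,0,0],-0.6],
])

```text
clock: 23.32
ee_pos: [0.607, 0.0161, 0.2584]
tool_rot: [-178.7, -0.2, 102.3]
wrist_force: [-0.4, -0.4, -1.1]
opening: 0.0854
```

```bash
python3 -c "
from h import *
st();shift([.591,.019,.2])"
```

```text
23.32 [0.607  0.0161 0.2584] toolz [-0.0225 -0.0021] yaw 102.3 j [ -2.36  19.81  78.99  -0.18  82.48 -14.61] dq [ 1.100e-01 -2.000e-02 -1.300e-01  3.400e-01  4.000e-02 -3.742e+01] f [-0.4 -0.4 -1.1] m [-0.027 -0.074 -0.012]
t 23.32 pos [0.607  0.0161 0.2584] rot [-178.7   -0.2  102.3] j [ -2.  20.  79.  -0.  82. -15.] tool shift units [ 0.24 -0.55  2.35] f [-0.4 -0.4 -1.1] m [-0.027 -0.074 -0.012]
```

Emit:
play_rows([
  [[0,0,0],-1],
  [[0,0,0],-1],
  [[0,0,0],-1],
  [[0,0,0],-1],
  [[0,0,0],-1],
  [[0,0,0],-1],
  [[0,0,0],-1],
  [[0,0,0],-1],
  [[0,0,0],-1],
  [[0,0,0],-1],
])

```text
clock: 24.15
ee_pos: [0.6076, 0.0193, 0.2584]
tool_rot: [-179.6, -1.2, 154.9]
wrist_force: [0.5, 0.5, -0.2]
opening: 0.0853
```

Emit:
play_rows([
  [[0,0,0],-1],
  [[0,0,0],-1],
  [[0,0,0],-1],
  [[0,0,0],-1],
  [[0,0,0],-1],
  [[0,0,0],-1],
  [[0,0,0],-0.5],
  [[0,0,0],0],
])

```text
clock: 24.82
ee_pos: [0.6081, 0.0219, 0.2584]
tool_rot: [179.5, -1.2, -170.6]
wrist_force: [0.4, 0.9, -0.2]
opening: 0.0853
```

```bash
python3 -c "
from h import *
st();shift([.591,.019,.2])
import cv2
c=manip.get_calibration('wrist');im=manip.get_image('wrist');cv2.imwrite('pics/w9.png',im[:,:,::-1])
print(proj(c,[.591,.019,.132]))
"
```

```text
24.82 [0.6081 0.0219 0.2584] toolz [-0.0217  0.0049] yaw -170.6 j [  -2.05   19.89   78.87    0.24   82.49 -101.49] dq [ 0.15  0.04 -0.1   0.19  0.07  1.34] f [ 0.4  0.9 -0.2] m [ 0.021 -0.031  0.03 ]
t 24.82 pos [0.6081 0.0219 0.2584] rot [ 179.5   -1.2 -170.6] j [  -2.   20.   79.    0.   82. -101.] tool shift units [ 0.65 -0.02  2.35] f [ 0.4  0.9 -0.2] m [ 0.021 -0.031  0.03 ]
[252.25741504 166.95867583]
```

View pics/w9.png

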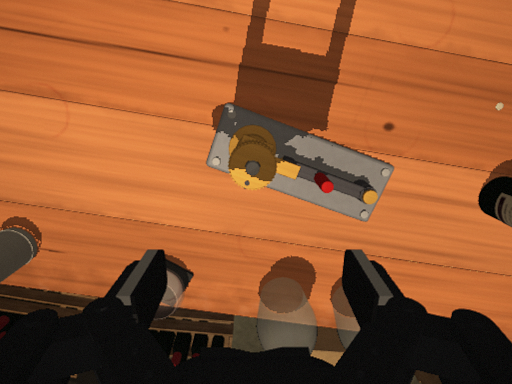

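Emit:
play_rows([
  [[0.1,0,1],0],
  [[0.2,0,0.8],0],
  [[0.2,0,0.6],0],
  [[0.1,0,0.4],0],
  [[0.05,0,0.2],0],
  [[0,0,0.1],0],
  [[0,0,0],0],
])

```text
clock: 25.45
ee_pos: [0.5923, 0.0206, 0.1802]
tool_rot: [179.5, -0.8, -171.2]
wrist_force: [-0.6, -0.0, 0.0]
opening: 0.0856
```

```bash
python3 -c "
from h import *
st();shift([.591,.019,.12])
import cv2
c=manip.get_calibration('wrist');im=manip.get_image('wrist');cv2.imwrite('pics/w10.png',im[:,:,::-1])
print(proj(c,[.591,.019,.132]))
"
```

```text
25.45 [0.5923 0.0206 0.1802] toolz [-0.0158  0.0058] yaw -171.2 j [  -2.27   21.84   87.62    0.31   71.46 -101.13] dq [ 0.06 -0.03 -0.42  0.09  0.34  0.48] f [-0.6 -0.   0. ] m [-0.036  0.004 -0.028]
t 25.45 pos [0.5923 0.0206 0.1802] rot [ 179.5   -0.8 -171.2] j [  -2.   22.   88.    0.   71. -101.] tool shift units [ 0.02 -0.08  2.41] f [-0.6 -0.   0. ] m [-0.036  0.004 -0.028]
[250.50749852 214.4258444 ]
```

View pics/w10.png

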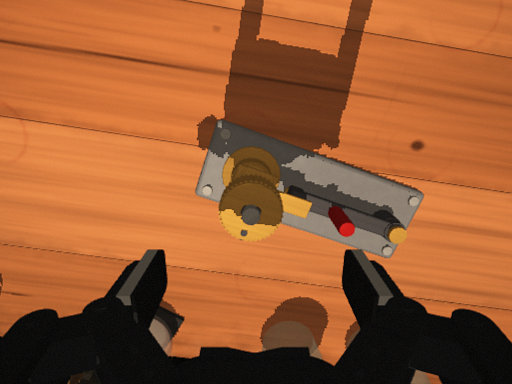

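Emit:
play_rows([
  [[0,-0.05,0.5],0],
  [[0,-0.03,0.6],0],
  [[0,0,0.5],0],
  [[0,0,0.4],0],
  [[0,0,0.2],0],
  [[0,0,0.05],0],
  [[0,0,0],0],
])

```text
clock: 26.08
ee_pos: [0.5997, 0.019, 0.1288]
tool_rot: [179.7, 0.1, -171.3]
wrist_force: [0.6, -0.1, -0.4]
opening: 0.0854
```

```bash
python3 -c "
from h import *
st();shift([.591,.019,.12])
import cv2
c=manip.get_calibration('wrist');im=manip.get_image('wrist');cv2.imwrite('pics/w11.png',im[:,:,::-1])
print(proj(c,[.591,.019,.132]))
"
```

```text
26.08 [0.5997 0.019  0.1288] toolz [0.0001 0.0054] yaw -171.3 j [  -2.41   24.79   91.05    0.34   64.16 -101.23] dq [-0.08 -0.01 -0.65 -0.01  0.18  0.09] f [ 0.6 -0.1 -0.4] m [-0.06  -0.021 -0.002]
t 26.08 pos [0.5997 0.019  0.1288] rot [ 1.797e+02  1.000e-01 -1.713e+02] j [  -2.   25.   91.    0.   64. -101.] tool shift units [0.35 0.05 0.35] f [ 0.6 -0.1 -0.4] m [-0.06  -0.021 -0.002]
[255.48430763 238.83153997]
```

View pics/w11.png

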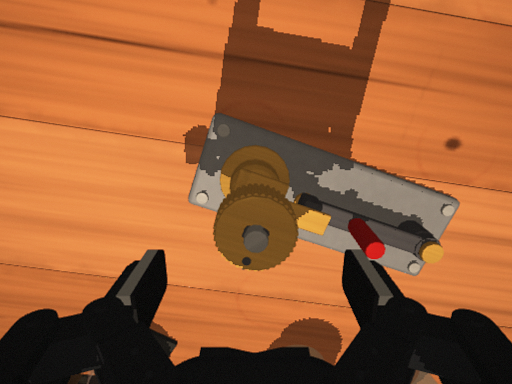

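Emit:
play_rows([
  [[0.15,0.03,0.1],0],
  [[0.15,0,0.1],0],
  [[0.05,0,0.1],0],
  [[0,0,0],0],
  [[0,0,0],0],
])

```text
clock: 26.55
ee_pos: [0.5915, 0.0184, 0.1231]
tool_rot: [179.7, 0.3, -171.3]
wrist_force: [-0.1, 0.0, -0.2]
opening: 0.0852
```

```bash
python3 -c "
from h import *
st();shift([.591,.019,.12])
"
```

```text
26.55 [0.5915 0.0184 0.1231] toolz [0.0045 0.0052] yaw -171.3 j [  -2.5    24.45   92.69    0.35   62.62 -101.34] dq [-0.05 -0.23  0.62 -0.02 -0.23 -0.05] f [-0.1  0.  -0.2] m [-0.051 -0.007  0.008]
t 26.55 pos [0.5915 0.0184 0.1231] rot [ 179.7    0.3 -171.3] j [  -3.   24.   93.    0.   63. -101.] tool shift units [0.02 0.03 0.13] f [-0.1  0.  -0.2] m [-0.051 -0.007  0.008]
```

Emit:
play_rows([
  [[0,0,0.1],0],
  [[0,0,0],0],
  [[0,0,0],0],
  [[0,0,0],0],
  [[0,0,0],0],
  [[0,0,0],0],
  [[0,0,0],0],
], hand=-1)

```text
clock: 27.13
ee_pos: [0.5916, 0.0184, 0.1216]
tool_rot: [179.7, 0.3, -171.3]
wrist_force: [-0.2, -0.1, 0.2]
opening: 0.039
```

```bash
python3 -c "
from h import *
st();shift([.591,.019,.12])
import cv2
c=manip.get_calibration('wrist');im=manip.get_image('wrist');cv2.imwrite('pics/w12.png',im[:,:,::-1])
st()
"
```

```text
27.13 [0.5916 0.0184 0.1216] toolz [0.0053 0.0052] yaw -171.3 j [  -2.5    24.53   92.8     0.35   62.37 -101.32] dq [0.04 0.04 0.06 0.05 0.15 0.03] f [-0.2 -0.1  0.2] m [ 0.047  0.131 -0.093]
t 27.13 pos [0.5916 0.0184 0.1216] rot [ 179.7    0.3 -171.3] j [  -3.   25.   93.    0.   62. -101.] tool shift units [0.02 0.03 0.07] f [-0.2 -0.1  0.2] m [ 0.047  0.131 -0.093]
27.18 [0.5917 0.0184 0.1217] toolz [0.0054 0.0052] yaw -171.3 j [  -2.5    24.53   92.8     0.35   62.37 -101.32] dq [-0.16  0.01 -0.08 -0.03  0.05 -0.1 ] f [0.4 0.2 1.7] m [ 0.002  0.112 -0.043]
```

View pics/w12.png

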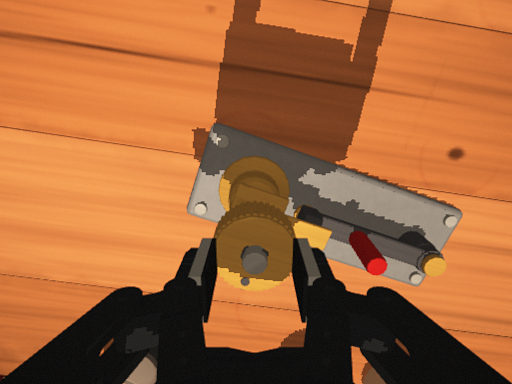

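Emit:
play_rows([
  [[0,0,0.017],0.5],
  [[0,0,0.017],1],
  [[0,0,0.017],1],
  [[0,0,0.017],1],
  [[0,0,0.017],1],
])

```text
clock: 27.6
ee_pos: [0.5916, 0.0185, 0.1197]
tool_rot: [179.6, 0.2, 165.3]
wrist_force: [-0.9, -1.2, 1.1]
opening: 0.0388
```

```bash
cat >> h.py <<'E'
def avg(n=6,save=None):
    import cv2
    M=[];F=[]
    for i in range(n):
        im=manip.get_image('wrist');s=manip.read_state();M.append(s['ft_torque']);F.append(s['wrist_force'])
    R=Ro.from_euler('xyz',s['tool_rot'],degrees=True).as_matrix()
    M=np.array(M);print('avg M',M.mean(0).round(3),'sd',M.std(0).round(3),'about tool z',(M@R[:,2]).mean().round(4),'F',np.mean(F,0).round(2),'open',round(s['opening'],4))
    if save: cv2.imwrite(save,im[:,:,::-1])
E
python3 -c "
from h import *
st();avg(6,'pics/w13.png');st()
"
```

```text
27.6 [0.5916 0.0185 0.1197] toolz [0.0053 0.0051] yaw 165.3 j [ -2.49  24.66  92.92   0.34  62.13 -77.98] dq [ 1.000e-02  4.200e-01  2.800e-01  2.000e-02 -6.300e-01  6.244e+01] f [-0.9 -1.2  1.1] m [0.032 0.138 0.075]
avg M [-0.029  0.132 -0.084] sd [0.032 0.032 0.032] about tool z 0.0842 F [-0.99  0.24  1.38] open 0.0389
27.9 [0.5917 0.0185 0.1197] toolz [0.0053 0.0052] yaw 165.7 j [ -2.49  24.65  92.92   0.35  62.14 -78.32] dq [ 0.06 -0.09  0.03 -0.07 -0.07  0.39] f [-1.1  1.   1.9] m [-0.028  0.11  -0.096]
```

View pics/w13.png

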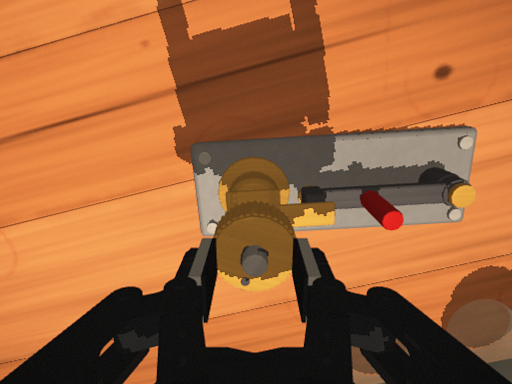

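Emit:
play_rows([
  [[0,0,0.017],0.5],
  [[0,0,0.017],1],
  [[0,0,0.017],1],
  [[0,0,0.017],1],
  [[0,0,0.017],1],
  [[0,0,0.017],1],
  [[0,0,0.017],1],
  [[0,0,0.017],1],
])

```text
clock: 28.57
ee_pos: [0.5917, 0.0187, 0.1166]
tool_rot: [179.6, -0.0, 127.3]
wrist_force: [-1.4, -0.8, 1.4]
opening: 0.0388
```

```bash
python3 -c "
from h import *
st();avg(6,'pics/w14.png');st()
import cv2
s=manip.get_image('scene')[:,:,::-1];cv2.imwrite('pics/s14z.png',cv2.resize(s[140:220,210:310],None,fx=7,fy=7,interpolation=cv2.INTER_CUBIC))
w=cv2.imread('pics/w14.png');cv2.imwrite('pics/w14z.png',cv2.resize(w[120:310,180:370],None,fx=3,fy=3,interpolation=cv2.INTER_CUBIC))
"
```

```text
28.57 [0.5917 0.0187 0.1166] toolz [0.0055 0.0049] yaw 127.3 j [ -2.46  24.85  93.12   0.34  61.72 -39.93] dq [ 9.000e-02  3.600e-01  3.400e-01 -1.000e-02 -6.200e-01  6.136e+01] f [-1.4 -0.8  1.4] m [0.038 0.161 0.056]
avg M [ 0.002  0.128 -0.047] sd [0.024 0.027 0.029] about tool z 0.0479 F [-0.8  -0.23  0.79] open 0.039
28.87 [0.5917 0.0187 0.1166] toolz [0.0055 0.005 ] yaw 127.6 j [ -2.47  24.85  93.12   0.34  61.72 -40.21] dq [ 0.06  0.04  0.08  0.02 -0.01  0.52] f [-0.7  0.1 -0.1] m [-0.006  0.129 -0.015]
```

View pics/w14z.png

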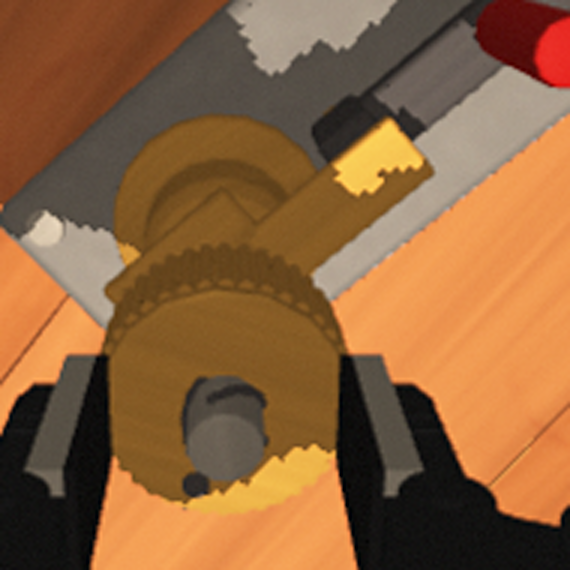

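View pics/s14z.png

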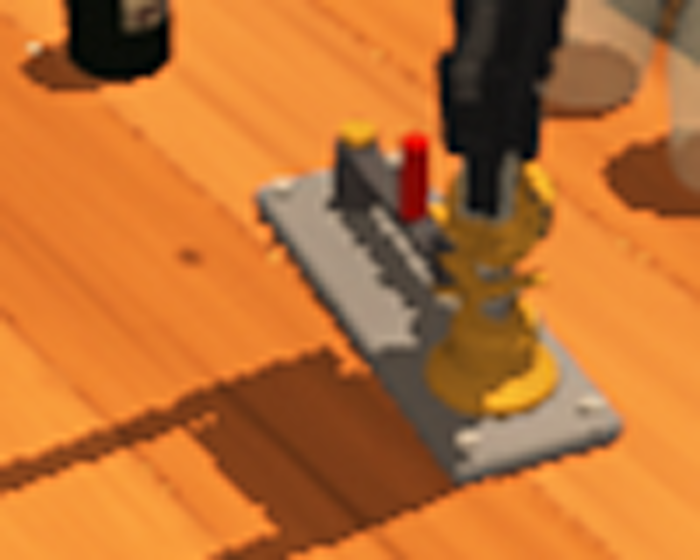

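Emit:
play_rows([
  [[0,0,0.015],0.5],
  [[0,0,0.017],1],
  [[0,0,0.017],1],
  [[0,0,0.01],0.4],
])

```text
clock: 29.25
ee_pos: [0.5918, 0.0187, 0.1153]
tool_rot: [179.6, -0.1, 112.8]
wrist_force: [-0.0, -0.2, 1.4]
opening: 0.0389
```

```bash
python3 -c "
from h import *
st();avg(8);st()
"
```

```text
29.25 [0.5918 0.0187 0.1153] toolz [0.0058 0.0049] yaw 112.8 j [ -2.46  24.93  93.21   0.34  61.55 -25.43] dq [ 0.13  0.12  0.06 -0.03 -0.34 22.03] f [-0.  -0.2  1.4] m [-0.008  0.2    0.047]
avg M [ 0.001  0.129 -0.062] sd [0.037 0.02  0.03 ] about tool z 0.0627 F [-0.32  0.52  1.49] open 0.0387
29.65 [0.5918 0.0187 0.1154] toolz [0.0058 0.005 ] yaw 113.0 j [ -2.46  24.93  93.21   0.34  61.54 -25.62] dq [-0.08 -0.06 -0.01  0.01  0.03  0.34] f [0.  1.2 2.1] m [ 0.008  0.139 -0.032]
```

Emit:
play_rows([
  [[0,0,0.015],0.5],
  [[0,0,0.017],1],
  [[0,0,0.017],1],
  [[0,0,0.01],0.4],
])

```text
clock: 29.98
ee_pos: [0.5919, 0.0188, 0.1141]
tool_rot: [179.6, -0.2, 98.1]
wrist_force: [-1.4, -0.1, 2.3]
opening: 0.039
```

```bash
python3 -c "
from h import *
st();avg(8);st()
"
```

```text
29.98 [0.5919 0.0188 0.1141] toolz [0.0062 0.0048] yaw 98.1 j [ -2.45  25.    93.29   0.33  61.37 -10.69] dq [ 1.000e-02  9.000e-02  1.300e-01  1.000e-02 -3.100e-01  2.259e+01] f [-1.4 -0.1  2.3] m [-0.006  0.19   0.047]
avg M [ 0.024  0.149 -0.068] sd [0.029 0.031 0.026] about tool z 0.0689 F [-0.89  0.2   1.91] open 0.0389
30.38 [0.5919 0.0188 0.1141] toolz [0.0061 0.0049] yaw 98.3 j [ -2.45  25.    93.29   0.34  61.37 -10.91] dq [ 0.02  0.07 -0.04 -0.05 -0.02  0.21] f [-0.9 -0.4  2.2] m [ 0.016  0.203 -0.055]
```

Emit:
play_rows([
  [[0,0,0.015],0.5],
  [[0,0,0.017],1],
  [[0,0,0.017],1],
  [[0,0,0.01],0.4],
])

```text
clock: 30.72
ee_pos: [0.592, 0.0188, 0.1128]
tool_rot: [179.7, -0.3, 83.4]
wrist_force: [-1.3, 0.4, 2.9]
opening: 0.0388
```

```bash
python3 -c "
from h import *
st();avg(8);st()
"
```

```text
30.72 [0.592  0.0188 0.1128] toolz [0.0066 0.0047] yaw 83.4 j [-2.44 25.08 93.37  0.33 61.18  4.04] dq [-0.04  0.1   0.23 -0.07 -0.22 22.65] f [-1.3  0.4  2.9] m [0.028 0.179 0.055]
avg M [ 0.02   0.151 -0.075] sd [0.034 0.024 0.022] about tool z 0.0756 F [-0.9   0.    2.26] open 0.0391
31.12 [0.592  0.0188 0.1129] toolz [0.0066 0.0048] yaw 83.6 j [-2.45 25.08 93.37  0.33 61.18  3.82] dq [-0.01 -0.01 -0.08 -0.13 -0.14  0.16] f [-0.7  0.3  2.6] m [-0.018  0.149 -0.043]
```

Emit:
play_rows([
  [[0,0,0.015],0.5],
  [[0,0,0.017],1],
  [[0,0,0.01],0.4],
])

```text
clock: 31.37
ee_pos: [0.5921, 0.0188, 0.1121]
tool_rot: [179.7, -0.4, 73.8]
wrist_force: [-1.2, 0.3, 2.1]
opening: 0.039
```

```bash
python3 -c "
from h import *
import cv2
st();avg(8,'pics/w15.png');st()
w=cv2.imread('pics/w15.png');cv2.imwrite('pics/w15z.png',cv2.resize(w[120:310,180:370],None,fx=3,fy=3,interpolation=cv2.INTER_CUBIC))
"
```

```text
31.37 [0.5921 0.0188 0.1121] toolz [0.0069 0.0046] yaw 73.8 j [-2.44 25.13 93.43  0.32 61.06 13.56] dq [-0.08  0.09  0.24  0.14 -0.33 21.59] f [-1.2  0.3  2.1] m [0.086 0.182 0.069]
avg M [ 0.032  0.168 -0.082] sd [0.031 0.032 0.034] about tool z 0.0826 F [-1.12 -0.    2.63] open 0.039
31.77 [0.5921 0.0188 0.1121] toolz [0.0068 0.0047] yaw 74.1 j [-2.44 25.13 93.42  0.32 61.07 13.35] dq [-0.02  0.01 -0.09 -0.13  0.03  0.17] f [-0.9 -0.3  2.6] m [ 0.001  0.229 -0.045]
```

View pics/w15z.png

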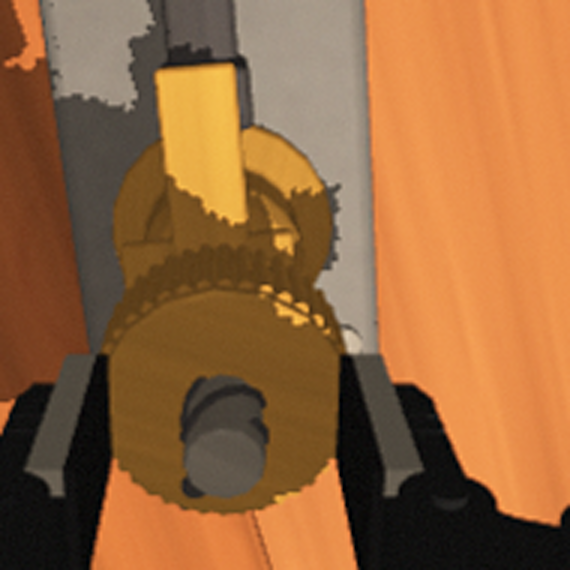

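Emit:
play_rows([
  [[0,0,0.013],0.5],
  [[0,0,0.015],1],
  [[0,0,0.008],0.4],
])

```text
clock: 32.02
ee_pos: [0.5922, 0.0188, 0.1113]
tool_rot: [179.7, -0.4, 64.3]
wrist_force: [-1.2, -0.4, 1.5]
opening: 0.0392
```

```bash
python3 -c "
from h import *
st();avg(8);st()
"
```

```text
32.02 [0.5922 0.0188 0.1113] toolz [0.0071 0.0045] yaw 64.3 j [-2.44 25.18 93.48  0.31 60.95 23.1 ] dq [-2.000e-02  2.100e-01  1.300e-01 -1.100e-01 -2.600e-01  2.161e+01] f [-1.2 -0.4  1.5] m [0.012 0.191 0.008]
avg M [ 0.021  0.141 -0.066] sd [0.028 0.037 0.034] about tool z 0.0664 F [-0.85  0.17  2.08] open 0.0392
32.42 [0.5922 0.0188 0.1113] toolz [0.0071 0.0046] yaw 64.5 j [-2.44 25.18 93.47  0.32 60.95 22.89] dq [ 0.06 -0.05 -0.   -0.09 -0.01  0.19] f [-0.  -0.   1.8] m [ 0.061  0.079 -0.039]
```

Emit:
play_rows([
  [[0,0,0.013],0.5],
  [[0,0,0.015],1],
  [[0,0,0.008],0.4],
])

```text
clock: 32.67
ee_pos: [0.5922, 0.0187, 0.1105]
tool_rot: [179.8, -0.4, 54.8]
wrist_force: [-0.5, 0.1, 2.3]
opening: 0.0389
```

```bash
python3 -c "
from h import *
st();avg(8,'pics/w16.png');st()
"
```

```text
32.67 [0.5922 0.0187 0.1105] toolz [0.0073 0.0043] yaw 54.8 j [-2.44 25.23 93.53  0.3  60.84 32.63] dq [ 1.000e-02  1.200e-01  1.300e-01 -1.000e-01 -2.800e-01  2.156e+01] f [-0.5  0.1  2.3] m [0.014 0.151 0.09 ]
avg M [ 0.013  0.11  -0.068] sd [0.016 0.028 0.026] about tool z 0.0684 F [-0.71  0.26  2.02] open 0.0388
33.07 [0.5922 0.0187 0.1105] toolz [0.0073 0.0044] yaw 55.0 j [-2.44 25.23 93.52  0.31 60.84 32.42] dq [ 0.14 -0.05  0.04  0.11 -0.02  0.22] f [-0.9  0.3  2.1] m [ 0.034  0.138 -0.055]
```

Emit:
play_rows([
  [[0,0,0.013],0.5],
  [[0,0,0.015],1],
  [[0,0,0.008],0.4],
])

```text
clock: 33.32
ee_pos: [0.5923, 0.0187, 0.1097]
tool_rot: [179.9, -0.5, 45.3]
wrist_force: [-1.0, 0.9, 2.9]
opening: 0.0391
```

```bash
python3 -c "
from h import *
st();avg(12,'pics/w17.png');st()
"
```

```text
33.32 [0.5923 0.0187 0.1097] toolz [0.0074 0.0041] yaw 45.3 j [-2.43 25.28 93.57  0.29 60.73 42.17] dq [ 0.05  0.07  0.07 -0.04 -0.25 21.54] f [-1.   0.9  2.9] m [0.09  0.137 0.069]
avg M [-0.012  0.099 -0.059] sd [0.029 0.038 0.035] about tool z 0.0592 F [-0.39  0.46  2.06] open 0.0391
33.92 [0.5923 0.0187 0.1097] toolz [0.0074 0.0042] yaw 45.4 j [-2.43 25.28 93.57  0.29 60.73 41.98] dq [-0.11  0.   -0.1   0.    0.03  0.09] f [-0.   0.1  1.7] m [-0.005  0.06  -0.093]
```

Emit:
play_rows([
  [[0,0,0.013],0.5],
  [[0,0,0.015],1],
  [[0,0,0.008],0.4],
])

```text
clock: 34.17
ee_pos: [0.5923, 0.0186, 0.1089]
tool_rot: [179.9, -0.5, 35.7]
wrist_force: [-1.0, 0.4, 2.4]
opening: 0.039
```

```bash
python3 -c "
from h import *
import cv2
st();avg(12,'pics/w18.png');st()
w=cv2.imread('pics/w18.png');cv2.imwrite('pics/w18z.png',cv2.resize(w[120:310,180:370],None,fx=3,fy=3,interpolation=cv2.INTER_CUBIC))
s=manip.get_image('scene')[:,:,::-1];cv2.imwrite('pics/s18z.png',cv2.resize(s[140:220,210:310],None,fx=7,fy=7,interpolation=cv2.INTER_CUBIC))
"
```

```text
34.17 [0.5923 0.0186 0.1089] toolz [0.0076 0.0038] yaw 35.7 j [-2.43 25.33 93.62  0.27 60.62 51.78] dq [ 0.04 -0.    0.14 -0.05 -0.31 21.81] f [-1.   0.4  2.4] m [0.001 0.086 0.075]
avg M [-0.024  0.109 -0.057] sd [0.026 0.024 0.035] about tool z 0.057 F [-0.79  0.16  2.03] open 0.0388
34.77 [0.5923 0.0186 0.1089] toolz [0.0075 0.0038] yaw 35.9 j [-2.43 25.33 93.63  0.27 60.62 51.57] dq [ 0.02  0.06 -0.02  0.08 -0.07  0.1 ] f [-1.1  0.1  1.6] m [ 0.014  0.136 -0.016]
```

View pics/w18z.png

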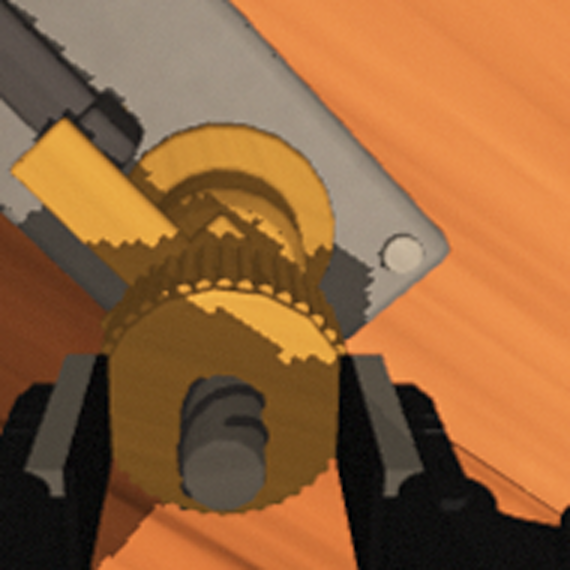

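View pics/s18z.png

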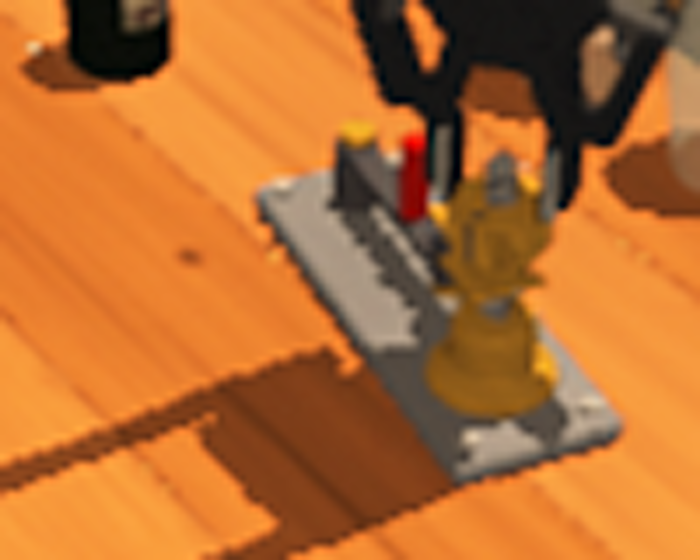

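Emit:
play_rows([
  [[0,0,0.013],0.5],
  [[0,0,0.015],1],
  [[0,0,0.008],0.4],
])

```text
clock: 35.07
ee_pos: [0.5923, 0.0185, 0.1081]
tool_rot: [180.0, -0.5, 26.1]
wrist_force: [-0.5, 0.4, 2.2]
opening: 0.0389
```

```bash
python3 -c "
from h import *
st();avg(14);st()
"
```

```text
35.07 [0.5923 0.0185 0.1081] toolz [0.0076 0.0035] yaw 26.1 j [-2.43 25.38 93.68  0.25 60.52 61.38] dq [ 0.1   0.13  0.09 -0.07 -0.15 21.91] f [-0.5  0.4  2.2] m [0.071 0.113 0.081]
avg M [-0.071  0.081 -0.05 ] sd [0.03  0.046 0.028] about tool z 0.0497 F [-0.65  0.15  1.78] open 0.039
35.77 [0.5923 0.0186 0.1081] toolz [0.0076 0.0036] yaw 26.3 j [-2.43 25.38 93.67  0.26 60.52 61.18] dq [-0.   -0.04  0.07 -0.01  0.06  0.03] f [-0.4  0.1  2.1] m [-0.098  0.049 -0.047]
```

Emit:
play_rows([
  [[0,0,0.013],0.5],
  [[0,0,0.015],1],
  [[0,0,0.008],0.4],
])

```text
clock: 36.02
ee_pos: [0.5923, 0.0185, 0.1074]
tool_rot: [-180.0, -0.5, 16.5]
wrist_force: [-0.3, 0.0, 2.5]
opening: 0.039
```

```bash
python3 -c "
from h import *
st();avg(20,'pics/w19.png');st()
import cv2
w=cv2.imread('pics/w19.png');cv2.imwrite('pics/w19z.png',cv2.resize(w[120:310,180:370],None,fx=3,fy=3,interpolation=cv2.INTER_CUBIC))
"
```

```text
36.02 [0.5923 0.0185 0.1074] toolz [0.0077 0.0031] yaw 16.5 j [-2.42 25.43 93.73  0.23 60.41 70.98] dq [ 0.13  0.17  0.15 -0.08 -0.15 21.96] f [-0.3  0.   2.5] m [-0.033  0.105  0.128]
avg M [-0.078  0.085 -0.039] sd [0.032 0.031 0.037] about tool z 0.0388 F [-0.56 -0.07  1.9 ] open 0.0393
37.02 [0.5924 0.0185 0.1074] toolz [0.0077 0.0032] yaw 16.7 j [-2.42 25.43 93.72  0.23 60.41 70.78] dq [-0.04  0.07 -0.01  0.08  0.02 -0.04] f [-0.2 -0.7  1.8] m [-0.132  0.066 -0.019]
```

View pics/w19z.png

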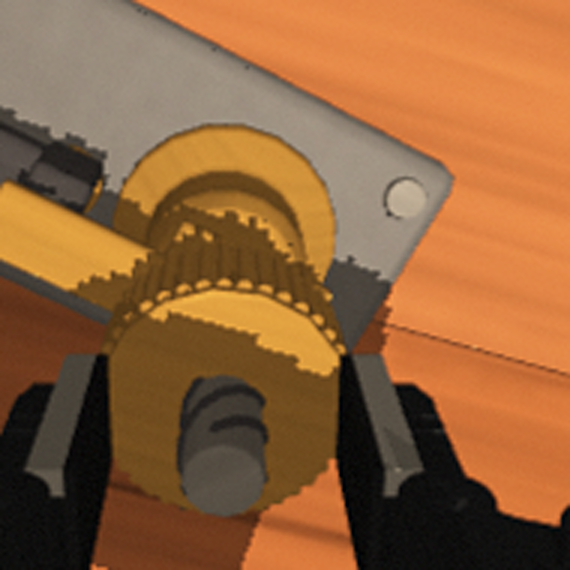

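Emit:
play_rows([
  [[0,0,0.003],0.2],
  [[0,0,0.003],0.2],
])

```text
clock: 37.18
ee_pos: [0.5924, 0.0184, 0.1072]
tool_rot: [-179.9, -0.5, 14.6]
wrist_force: [-0.8, 0.3, 1.4]
opening: 0.0394
```

```bash
python3 -c "
from h import *
st()"
```

```text
37.18 [0.5924 0.0184 0.1072] toolz [0.0077 0.0031] yaw 14.6 j [-2.42 25.44 93.73  0.23 60.39 72.89] dq [ 0.03  0.08  0.15  0.06 -0.09 12.45] f [-0.8  0.3  1.4] m [-0.125  0.15   0.157]
```

Emit:
play_rows([
  [[0,0,0.003],0.1],
])

```text
clock: 37.27
ee_pos: [0.5924, 0.0184, 0.1071]
tool_rot: [-179.9, -0.5, 14.0]
wrist_force: [-0.4, 0.8, 1.7]
opening: 0.0389
```

```bash
python3 -c "
from h import *
st()"
```

```text
37.27 [0.5924 0.0184 0.1071] toolz [0.0077 0.003 ] yaw 14.0 j [-2.42 25.45 93.74  0.22 60.38 73.47] dq [-0.05  0.01  0.03 -0.03 -0.07  6.27] f [-0.4  0.8  1.7] m [-0.12   0.081  0.076]
```

Emit:
play_rows([
  [[0,0,0.003],0.1],
])

```text
clock: 37.35
ee_pos: [0.5923, 0.0184, 0.1071]
tool_rot: [-179.9, -0.5, 13.4]
wrist_force: [-0.2, 0.3, 2.6]
opening: 0.0389
```

```bash
python3 -c "
from h import *
st()"
```

```text
37.35 [0.5923 0.0184 0.1071] toolz [0.0077 0.003 ] yaw 13.4 j [-2.42 25.45 93.74  0.22 60.38 74.03] dq [ 0.01  0.06 -0.04  0.06 -0.17  6.85] f [-0.2  0.3  2.6] m [-0.051  0.103  0.105]
```

Emit:
play_rows([
  [[0,0,0.003],0.1],
])

```text
clock: 37.43
ee_pos: [0.5923, 0.0184, 0.1071]
tool_rot: [-179.9, -0.5, 12.9]
wrist_force: [-1.0, -0.0, 1.2]
opening: 0.039
```

```bash
python3 -c "
from h import *
st()"
```

```text
37.43 [0.5923 0.0184 0.1071] toolz [0.0078 0.0029] yaw 12.9 j [-2.42 25.45 93.74  0.21 60.37 74.59] dq [-0.02 -0.07  0.17  0.04 -0.18  6.54] f [-1.  -0.   1.2] m [-0.164  0.055  0.103]
```

Emit:
play_rows([
  [[0,0,0.003],0.1],
])

```text
clock: 37.52
ee_pos: [0.5924, 0.0185, 0.107]
tool_rot: [-179.9, -0.5, 12.3]
wrist_force: [-0.1, 1.1, 2.1]
opening: 0.0388
```

```bash
python3 -c "
from h import *
st();avg(10);st()"
```

```text
37.52 [0.5924 0.0185 0.107 ] toolz [0.0078 0.0029] yaw 12.3 j [-2.41 25.45 93.75  0.21 60.36 75.14] dq [ 0.03  0.04  0.07 -0.03 -0.1   6.62] f [-0.1  1.1  2.1] m [-0.093  0.141  0.121]
avg M [-0.117  0.106  0.02 ] sd [0.022 0.023 0.039] about tool z -0.0206 F [-0.47 -0.04  2.14] open 0.0392
38.02 [0.5924 0.0184 0.107 ] toolz [0.0078 0.0029] yaw 12.4 j [-2.42 25.45 93.75  0.21 60.36 75.09] dq [-0.02  0.04 -0.05 -0.01 -0.03 -0.01] f [-0.3 -0.2  2.8] m [-0.112  0.1    0.042]
```

Emit:
play_rows([
  [[0,0,0],-0.15],
  [[0,0,0],-0.1],
])

```text
clock: 38.18
ee_pos: [0.5923, 0.0185, 0.1071]
tool_rot: [-179.9, -0.5, 13.7]
wrist_force: [-0.9, -0.7, 1.8]
opening: 0.0389
```

```bash
python3 -c "
from h import *
st()"
```

```text
38.18 [0.5923 0.0185 0.1071] toolz [0.0078 0.003 ] yaw 13.7 j [-2.42 25.45 93.75  0.22 60.37 73.76] dq [-0.04  0.01 -0.03  0.12  0.07 -5.86] f [-0.9 -0.7  1.8] m [-0.037  0.13  -0.108]
```

Emit:
play_rows([
  [[0,0,0],-0.1],
])

```text
clock: 38.27
ee_pos: [0.5924, 0.0184, 0.1071]
tool_rot: [-179.9, -0.5, 14.2]
wrist_force: [-0.7, -0.2, 1.3]
opening: 0.0391
```

```bash
python3 -c "
from h import *
st()"
```

```text
38.27 [0.5924 0.0184 0.1071] toolz [0.0079 0.0031] yaw 14.2 j [-2.42 25.44 93.74  0.23 60.37 73.22] dq [-0.03 -0.   -0.05  0.04  0.   -6.56] f [-0.7 -0.2  1.3] m [-0.04  0.09 -0.09]
```

Emit:
play_rows([
  [[0,0,0],-0.1],
])

```text
clock: 38.35
ee_pos: [0.5924, 0.0184, 0.1072]
tool_rot: [-179.9, -0.5, 14.8]
wrist_force: [-0.3, 0.4, 3.1]
opening: 0.0387
```

```bash
python3 -c "
from h import *
st()"
```

```text
38.35 [0.5924 0.0184 0.1072] toolz [0.0079 0.0031] yaw 14.8 j [-2.42 25.44 93.74  0.23 60.38 72.66] dq [ 0.05  0.05  0.08  0.05  0.14 -6.59] f [-0.3  0.4  3.1] m [-0.133  0.11  -0.063]
```

Emit:
play_rows([
  [[0,0,0],-0.1],
])

```text
clock: 38.43
ee_pos: [0.5924, 0.0185, 0.1072]
tool_rot: [-179.9, -0.5, 15.3]
wrist_force: [-0.4, 0.4, 2.8]
opening: 0.0389
```

```bash
python3 -c "
from h import *
st()"
```

```text
38.43 [0.5924 0.0185 0.1072] toolz [0.0079 0.0032] yaw 15.3 j [-2.43 25.44 93.74  0.24 60.38 72.11] dq [-0.06 -0.06  0.02  0.06  0.05 -6.59] f [-0.4  0.4  2.8] m [-0.078  0.132 -0.12 ]
```

Emit:
play_rows([
  [[0,0,0],-0.1],
])

```text
clock: 38.52
ee_pos: [0.5924, 0.0185, 0.1073]
tool_rot: [-179.9, -0.5, 15.9]
wrist_force: [-1.2, -0.4, 1.8]
opening: 0.0391
```

```bash
python3 -c "
from h import *
st();avg(10);st()"
```

```text
38.52 [0.5924 0.0185 0.1073] toolz [0.008  0.0033] yaw 15.9 j [-2.43 25.43 93.74  0.24 60.38 71.55] dq [ 0.05 -0.08  0.03  0.07  0.1  -6.57] f [-1.2 -0.4  1.8] m [-0.11   0.155 -0.052]
avg M [-0.091  0.164 -0.018] sd [0.041 0.016 0.026] about tool z 0.0176 F [-0.99 -0.32  3.43] open 0.0386
39.02 [0.5924 0.0185 0.1073] toolz [0.0079 0.0032] yaw 15.8 j [-2.43 25.43 93.74  0.23 60.38 71.61] dq [-0.01 -0.06 -0.13 -0.05 -0.06 -0.05] f [-1.3  0.4  3.5] m [-0.042  0.15  -0.007]
```

Emit:
play_rows([
  [[0,0,0],0.2],
  [[0,0,0.002],0.1],
])

```text
clock: 39.18
ee_pos: [0.5924, 0.0184, 0.1072]
tool_rot: [-179.9, -0.5, 14.3]
wrist_force: [-1.2, 0.6, 3.8]
opening: 0.0388
```

```bash
cat > q.py <<'E'
from h import *
s=manip.read_state();print(round(s['clock'],2),'yaw',s['tool_rot'][2].round(1),'mz',s['ft_torque'][2].round(3),'fz',s['wrist_force'][2].round(1))
E
python3 q.py
```

```text
39.18 yaw 14.3 mz 0.129 fz 3.8
```

Emit:
play_rows([
  [[0,0,0.002],0.1],
])

```text
clock: 39.27
ee_pos: [0.5924, 0.0184, 0.1071]
tool_rot: [-179.9, -0.5, 13.7]
wrist_force: [-1.5, -0.4, 3.6]
opening: 0.039
```

```bash
python3 q.py
```

```text
39.27 yaw 13.7 mz 0.095 fz 3.6
```

Emit:
play_rows([
  [[0,0,0.002],0.1],
])

```text
clock: 39.35
ee_pos: [0.5924, 0.0185, 0.107]
tool_rot: [-179.9, -0.5, 13.2]
wrist_force: [-1.3, -0.1, 4.5]
opening: 0.0386
```

```bash
python3 q.py
```

```text
39.35 yaw 13.2 mz 0.155 fz 4.5
```

Emit:
play_rows([
  [[0,0,0.002],0.1],
])

```text
clock: 39.43
ee_pos: [0.5924, 0.0185, 0.107]
tool_rot: [-179.9, -0.5, 12.6]
wrist_force: [-1.7, -1.1, 3.5]
opening: 0.0389
```

```bash
python3 q.py
```

```text
39.43 yaw 12.6 mz 0.134 fz 3.5
```

Emit:
play_rows([
  [[0,0,0.002],0.1],
])

```text
clock: 39.52
ee_pos: [0.5924, 0.0184, 0.107]
tool_rot: [-179.9, -0.5, 12.1]
wrist_force: [-1.0, 0.2, 3.4]
opening: 0.0392
```

```bash
python3 q.py
```

```text
39.52 yaw 12.1 mz 0.109 fz 3.4
```

Emit:
play_rows([
  [[0,0,0.002],0.1],
])

```text
clock: 39.6
ee_pos: [0.5924, 0.0184, 0.1069]
tool_rot: [-179.9, -0.5, 11.5]
wrist_force: [-1.6, -0.5, 2.7]
opening: 0.039
```

```bash
python3 q.py
```

```text
39.6 yaw 11.5 mz 0.112 fz 2.7
```

Emit:
play_rows([
  [[0,0,0.002],0.1],
])

```text
clock: 39.68
ee_pos: [0.5924, 0.0184, 0.1069]
tool_rot: [-179.9, -0.5, 11.0]
wrist_force: [-0.7, -0.7, 3.0]
opening: 0.0392
```

```bash
python3 q.py
```

```text
39.68 yaw 11.0 mz 0.145 fz 3.0
```

Emit:
play_rows([
  [[0,0,0.002],0.1],
])

```text
clock: 39.77
ee_pos: [0.5924, 0.0184, 0.1068]
tool_rot: [-179.9, -0.5, 10.4]
wrist_force: [-0.2, -1.1, 2.4]
opening: 0.039
```

```bash
python3 q.py
```

```text
39.77 yaw 10.4 mz 0.105 fz 2.4
```

Emit:
play_rows([
  [[0,0,0.002],0.1],
])

```text
clock: 39.85
ee_pos: [0.5924, 0.0184, 0.1068]
tool_rot: [-179.9, -0.5, 9.8]
wrist_force: [-1.4, -0.4, 4.3]
opening: 0.039
```

```bash
python3 q.py
```

```text
39.85 yaw 9.8 mz 0.135 fz 4.3
```

Emit:
play_rows([
  [[0,0,0.002],0.1],
])

```text
clock: 39.93
ee_pos: [0.5924, 0.0184, 0.1067]
tool_rot: [-179.9, -0.5, 9.3]
wrist_force: [-1.0, -0.7, 3.6]
opening: 0.0389
```

```bash
python3 q.py
```

```text
39.93 yaw 9.3 mz 0.172 fz 3.6
```

Emit:
play_rows([
  [[0,0,0],0],
  [[0,0,0],0],
  [[0,0,0],0],
  [[0,0,0],0],
  [[0,0,0],0],
  [[0,0,0],0],
], hand=1)

```text
clock: 40.43
ee_pos: [0.5918, 0.0187, 0.1047]
tool_rot: [-179.8, -0.4, 9.2]
wrist_force: [-0.4, -0.0, -0.4]
opening: 0.0855
```

Emit:
play_rows([
  [[0,0,-0.2],0],
  [[0,0,-0.4],0],
  [[0,0,-0.6],0],
  [[0,0,-0.8],0],
  [[0,0,-0.8],0],
  [[0,0,-0.8],0],
  [[0,0,-0.5],0],
  [[0,0,0],0],
])

```text
clock: 41.1
ee_pos: [0.5908, 0.0183, 0.2158]
tool_rot: [-179.8, -0.3, 9.2]
wrist_force: [0.8, 0.4, 0.8]
opening: 0.0855
```

```bash
python3 -c "
from h import *
st()
import cv2
for n in ['wrist','scene','top']:
  cv2.imwrite('pics/%s20.png'%n,manip.get_image(n)[:,:,::-1])
c=manip.get_calibration('wrist');print(c,proj(c,[.591,.019,.132]))
s=cv2.imread('pics/scene20.png');cv2.imwrite('pics/s20z.png',cv2.resize(s[140:220,210:310],None,fx=7,fy=7,interpolation=cv2.INTER_CUBIC))
"
```

```text
41.1 [0.5908 0.0183 0.2158] toolz [0.0053 0.004 ] yaw 9.2 j [-2.47 19.41 85.97  0.25 74.33 78.3 ] dq [-0.12 -0.58 -0.06  0.06 -0.36  0.  ] f [0.8 0.4 0.8] m [ 0.045  0.017 -0.03 ]
{'intrinsics': array([[306.24979469,   0.        , 254.151323  ],
       [  0.        , 306.24979469, 191.79161952],
       [  0.        ,   0.        ,   1.        ]]), 'eye': array([0.66735402, 0.03123313, 0.35551194]), 'rotation': array([161.94377034,   0.22213027, -80.84162752])} [255.17561276 197.28591165]
```

View pics/wrist20.png

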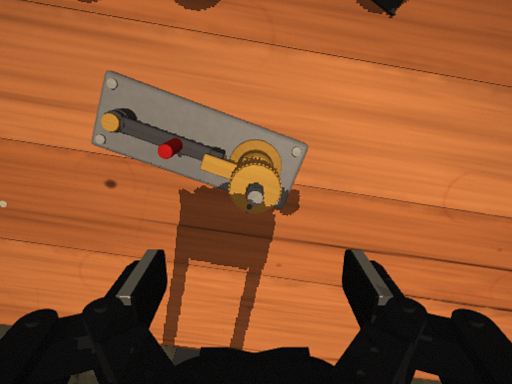

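View pics/s20z.png

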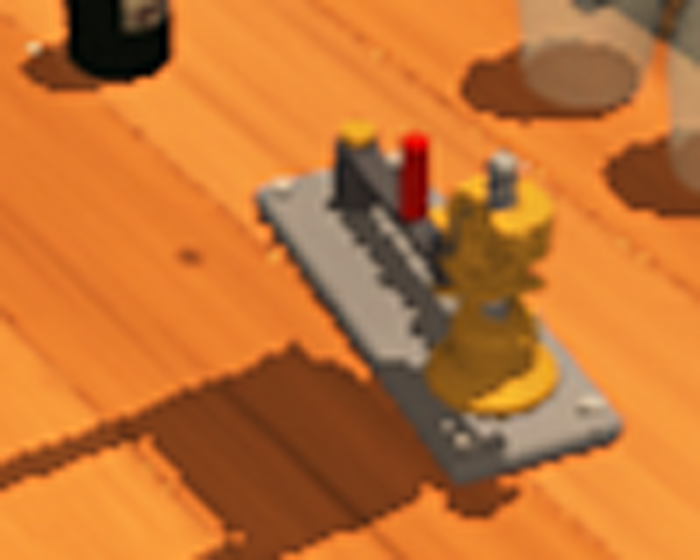

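View pics/top20.png

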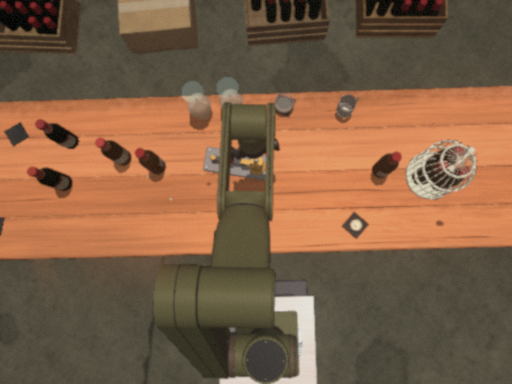

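```bash
python3 -c "
from h import *
import cv2
c=manip.get_calibration('wrist');w=cv2.imread('pics/wrist20.png')
cv2.imwrite('pics/w20z.png',cv2.resize(w[130:220,190:310],None,fx=6,fy=6,interpolation=cv2.INTER_CUBIC))
w=cv2.imread('pics/w12.png');cv2.imwrite('pics/w12z.png',cv2.resize(w[200:300,195:315],None,fx=6,fy=6,interpolation=cv2.INTER_CUBIC))
"
```

```text
(no output)
```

View pics/w20z.png

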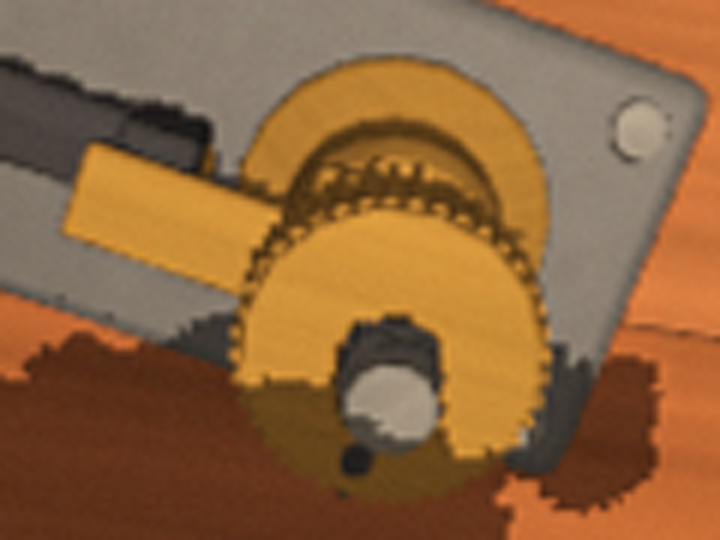

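View pics/w12z.png

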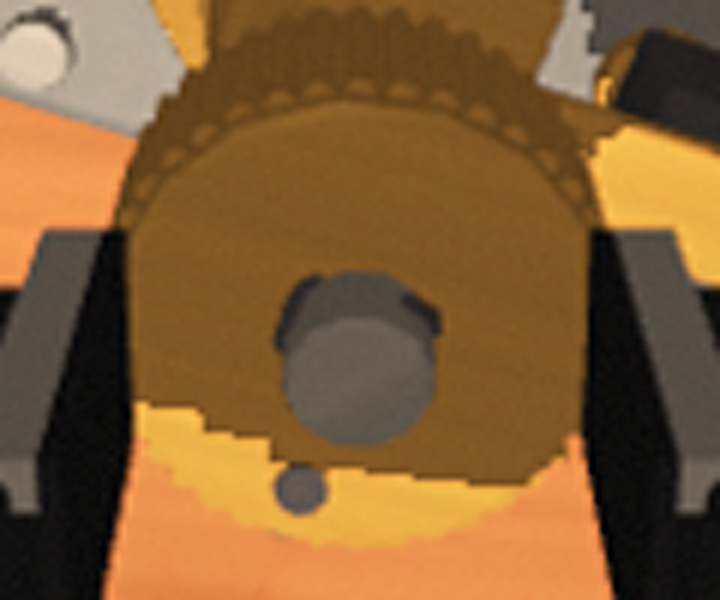

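```bash
python3 -c "
from h import *
from scipy.optimize import brentq
c=manip.get_calibration('wrist');s=manip.read_state()
E=lambda r:Ro.from_euler('xyz',r,degrees=True).as_matrix()
Rt=E(s['tool_rot']);rel=Rt.T@E(c['rotation']);off=Rt.T@(c['eye']-s['ee_pos'])
R2=E([179.7,.3,-171.3]);c2=dict(c);c2['rotation']=Ro.from_matrix(R2@rel).as_euler('xyz',degrees=True);c2['eye']=np.array([.5917,.0184,.1217])+R2@off
f=lambda x,y,x0,y0:((x+.5)/6+x0-.5,(y+.5)/6+y0-.5)
def A(c,rodpx,dot,front,back):
  rod=plane(c,rodpx,.132);d=(rod-c['eye'])[:2];d/=np.linalg.norm(d)
  zs=[brentq(lambda z:proj(c,[*(rod[:2]+k*.022*d),z])[1]-v[1],.06,.2) for v,k in((front,1),(back,-1))]
  z=np.mean(zs);p=plane(c,dot,z)-rod;return rod,zs,np.degrees(np.arctan2(p[1],p[0])),np.hypot(p[0],p[1])
a=A(c2,f(360,372,195,200),f(301,490,195,200),f(360,547,195,200),f(360,105,195,200))
b=A(c,f(391,402,190,130),f(357,461,190,130),f(391,503,190,130),f(391,205,190,130))
print(a);print(b);print('turned cw',(a[2]-b[2])%360,'hand',188.7-9.3, 'dz',np.mean(a[1])-np.mean(b[1]))
"
```

```text
(array([0.59173395, 0.01790124, 0.132     ]), [0.1252089542302491, 0.12767886390832928], np.float64(-10.027779337911237), np.float64(0.016007952204236963))
(array([0.59151342, 0.01941601, 0.132     ]), [0.11225250229274811, 0.11498360487677566], np.float64(171.47956048755648), np.float64(0.015840569444342426))
turned cw 178.4926601745323 hand 179.39999999999998 dz 0.012825855484527332
```

```bash
python3 -c "
from h import *
import cv2
c=manip.get_calibration('wrist');im=cv2.imread('pics/wrist20.png');h=cv2.cvtColor(im,cv2.COLOR_BGR2HSV)
m=((h[...,0]<6)|(h[...,0]>174))&(h[...,1]>200)&(h[...,2]>190);m[:130]=0;m[170:]=0;m[:,:140]=0;m[:,200:]=0
y,x=np.nonzero(m);print(len(x),x.min(),x.max(),y.min(),y.max())
peg=plane(c,(x.mean(),y.mean()),.09);piv=plane(c,(110.5,122),.06);rod=plane(c,(254.8,196.6),.132)
u=(piv-rod)[:2];print(peg,piv,rod,np.linalg.norm(u));u/=np.linalg.norm(u);print('peg x',(peg-rod)[:2]@[u[1],-u[0]],'y',(peg-rod)[:2]@u)
t0=cv2.imread('pics/top0.png').astype(int);t1=cv2.imread('pics/top20.png').astype(int);d=np.abs(t0-t1).max(2)
for n,(a,b,e,g) in dict(bA=(130,175,140,170),bR=(140,190,365,410),tea=(205,245,335,375)).items(): print(n,(d[a:b,e:g]>60).sum())
"
```

```text
42 159 170 145 152
[0.60891139 0.10079296 0.09      ] [0.61883994 0.16228382 0.06      ] [0.59150619 0.01937575 0.132     ] 0.14549862829612648
peg x 0.001800059265839523 y 0.08323738501081172
bA 0
bR 0
tea 0
```

The arm is still at its stop: peg x is about +2 mm, against a measuring error of about 2 mm. The bottles and tealight haven't moved, and the collar didn't slip on release. I'm handing the job in.

```bash
python3 -c "
from cell import manip
print(manip.finish_job())"
```

```text
the job is handed in; nothing more can be done
None
```

I pushed the gauge arm in by its red peg to its stop and turned the collar about 179° clockwise, about 15 mm down, onto the fork. I then let go, raised the hand clear and handed the job in at about 41 s. No verdict was reported.

**Gauge arm:** the push met about 13 N against the stop. After release the peg measured about 2 mm to the +x side of the pivot–rod line, which is within camera error.

**Collar:** after release the mark on it showed 178.5° of turn against 179.4° by the hand, so it did not slip or spring back noticeably.

**Nip force:** this is only inferred from the wrist torque, which is noisy, and my estimates did not agree well:
- Forward turning with the stated friction suggested about 15 N, which is above the good range.
- Backward turning with the stated friction suggested close to 0 N.
- Allowing for extra friction, such as rubbing on the fork, brings the two together at about 6 to 10 N. That is the value I trusted, and it is inside the 4 to 14 N band.

**Bottles and tealight:** the top-camera view showed no change around the nearest bottle on each side of the stand or the tealight.

**Hand tilt:** the hand tilted by about 7° during the wind-up before gripping. I straightened it to under 1° before taking hold of the collar.

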